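# Move the scoop to the rack's other folding hook

## Task

Move the scoop to the rack's other hook: lever that folded hook out of its grip clip and swing it right out to its stop, hang the scoop on it behind the ball and let go, then swing the emptied hook back and press it fully home in its own clip, so that nobody catches a sleeve on it. The slim rods bend if forced: nudge them with shut fingertips rather than pinching them, feel for the clip's tight grip and for the stops, and keep the push to a kilogram or so. Do not ram or drop the scoop or disturb the other things.

Things in the scene. Friction and masses are not known exactly. Their poses are not given: they have to be found in the camera images.
- rack: fixed wooden tool rack, 400 mm wide, 200 mm high. Origin: counter level, mid width, in the plane of the top rail's front face; -x points out of that face to the robot, +y along the rail to the robot's left, z up. The rail is 18 mm thick (x 0 to 18) and 70 mm high, top edge at z = 200; only the hooks rise above it.
- hook_a: folding hook that carries the scoop at the start, in the left or right place at random, 200 mm from the other. Axes as the rack's. Origin: on the upright hinge pin at the rod's centre line, 20 mm in front of the rail's face, z = 215 mm. Its bracket reaches 14 mm round the pin and 15 mm above and below the rod. Fingers must not press or squeeze a hook with over 18 N.
- hook_b: the other folding hook, empty and folded at the start; the same part, with the same axes, sizes and force limit. On both, from 54 to 84 mm to +y of the pin only the folded rod rises above the rail, so shut fingertips can go down there behind or in front of it, to 11 mm below its centre line.
- hook_a_arm (a joint): angle of hook_a's rod about its pin: 0 folded, along the rack's +y, in its clip, against a hard stop; 1.571 swung straight out (rack's -x) to a hard stop. Level steel rod 8 mm thick, ending in a 16 mm ball. The hinge is slightly stiff (1 N at 70 mm from the pin) and stays where it is left.
- hook_b_arm (a joint): the same for hook_b, which starts at 0, in its clip.
- hook_a_clip (a point): hook_a's rubber-lined grip clip, at the folded rod's centre line: 45 mm to +y of the pin, 14 mm wide, two jaws reaching 12 mm above and below and 9 mm in front, its back 10 to 20 mm behind (+x). A closing rod meets the lips at joint 0.18 and then needs a push of 6 to 11 N (at 70 mm from the pin) all the way to the stop at 0; the clip holds it wherever it is left. Coming out is the same.
- hook_b_clip (a point): the same point of hook_b's clip, made alike.
- hook_a_ball (a point): centre of the 16 mm ball at the end of hook_a's rod, 94 mm from the pin.
- hook_b_ball (a point): centre of the ball at the end of hook_b's rod, 94 mm from the pin; y points along the rod away from the pin, z up.
- scoop: steel scoop, 160 mm long, 0.11 to 0.21 kg, hung on hook_a. Origin: centre of the 20 mm round hole in its eye; hole axis x (along the rod when hung), z up the handle. Eye 6 mm thick (x), 36 mm wide (y), sides flat to 26 mm below the origin, round top 18 mm above. Hung, the origin is 6 mm below the rod's line; raised 6 mm the hole clears the ball by 2 mm all round.
- scoop_pan (a point): middle of the scoop's half-round pan, 103 mm below the hole; pan 56 mm wide, 78 mm long, under a handle 20 mm wide. The scoop must not be pressed on a hook with over 15 N.
- sugar_shaker: bystander: glass and metal sugar shaker, 44 mm across, 90 mm tall, beside the rack; origin at the centre of its underside.
- egg_box: bystander: grey pulp egg box, 110 x 156 x 70 mm, beside the rack; origin at the centre of its underside.
- card_reader: bystander: dark hand-held card payment terminal with keys, 155 x 72 x 24 mm, lying on the counter in front of the rack; origin at the centre of its underside.
- price_card: bystander: price card in a wooden block, 28 x 100 x 70 mm, behind the rack; origin at the centre of its underside.
Mind the look-alikes: they are no part of the job. What is shaped like the scoop but purple is not meant.

How it is judged (in metres and radians):
On the way, in this order (a step that is already met when the one before it is completed fails the run):
1. the folded hook is swung out to its stop (value of joint hook_b_arm above 1.53 rad), for 0.2 s.
2. the scoop hangs on that hook, behind the ball, let go (y of scoop in the frame of hook_b_ball between -0.06 and -0.006 m and x of scoop in the frame of hook_b_ball between -0.01 and 0.01 m and z of scoop in the frame of hook_b_ball between -0.011 and -0.001 m and contact force between scoop and hook_b above 0.4 N and contact force between scoop and the fingers below 0.1 N), for 0.3 s.
At the end, for the whole second after the job is handed in: the emptied hook_a is folded home in its clip (joint below 0.02), hook_b is out (joint above 1.50), and the scoop hangs still from hook_b's rod alone: eye 6 to 60 mm behind the ball's centre, within 10 mm sideways, 1 to 11 mm below the rod's line, not held by the fingers (all of step 2 and value of joint hook_a_arm below 0.02 rad and value of joint hook_b_arm above 1.5 rad and linear speed of scoop below 0.05 m/s and angular speed of scoop below 0.6 rad/s); the robot touches nothing.
It fails at once if the fingers press or squeeze a hook with more than 18 N (contact force between the fingers and hook_a above 18 N or contact force between the fingers and hook_b above 18 N).
It fails at once if the scoop is rammed against a hook with more than 15 N (contact force between scoop and hook_a above 15 N or contact force between scoop and hook_b above 15 N).
It fails at once if the scoop is dropped (height (world z) of scoop below 0.1 m).
It fails at once if a bystander is moved by more than 20 mm (distance of any of sugar_shaker, egg_box, card_reader, price_card from where it was at the start of the episode above 0.02 m).
It also fails if it takes over 72 s, if anything falls off the work surface, if the arm or the gripper's body presses on something with over 40 N, if the wrist force passes 120 N, or if a joint passes its speed limit or range.

## Robot

A 7-joint arm with a two-finger parallel gripper is mounted at the origin on the work surface; the furniture and walls round the work are solid. World frame = base frame: x ahead of the robot, y to its left, z up, the work surface at z = 0. Lengths are in m, angles in degrees, forces in N, time in s.
With the tool pointing down it reaches from about 0.4 to 0.875 m from the base axis. Payload 4.4 kg.
Tool frame: the origin (TCP) lies between the finger pads; the fingertips stand 19 mm ahead of it and the grasp point (between the pads) is the TCP; z points along the fingers, y is the direction in which the jaws open and shut (so a half turn about z gives the same grasp; the last joint's range is limited). The gripper opens to 85 mm and grips with 20 to 120 N. Pads are 22 mm wide; open, the fingers measure 114 mm over their backs; the gripper's body (76 mm by 85 mm) begins 54 mm behind the grasp point. The pads swing forward as they close: fully open they stand 13 mm farther back than shut.
Start: joints at [-77.166, 36.005, 2.206, 86.941, -1.547, 57.084, -1.146], TCP at [0.186, 0.623, 0.216] pointing down, gripper open.
Joint ranges: [-175.42, 175.42], [-21.48, 121.26], [-71.46, 75.88], [10.55, 141.38], [-63.04, 243.04], [13.31, 113.54], [-168.57, 168.57]. Speed limits (degrees/s): [147.25, 147.25, 180, 180, 180, 180, 180].

## Interface

Orientations are given as a 3x3 rotation matrix whose columns are the frame's x, y, z axes.
In Python, from plant import ctrl, optics gives the robot as it stands.
- The arm moves only by the tool send_rows, never from a script. Its argument "moves" is a list of rows, each a list of 6 numbers: the shift along the tool's x, y, z as a fraction of full scale, then the turn, a rotation vector about the tool's x, y, z as a fraction of full scale. A call has 1 to 12 rows; each row shifts and turns the pose as measured when the row begins, along the tool's axes as they then stand; what a row does not reach is not made up. Full scale, the value 1, is 20 mm for a shift and 6 degrees for a turn. A row lasts 1/10 s, in which the tool goes at most 50 mm and 8.59 degrees, less where a joint would pass 70% of its speed; a pose out of reach is approached as far as the arm can. A call with a number of a shift or a turn outside -1 to 1 is refused whole. A call with a gripper value outside its range is refused whole. "hand" is the opening, from -1 (shut) to 1 (fully open), set as the call begins (left out, the last holds). The fingers move at their own pace and stop on an object; "force" is the grip in N (left out, the last holds). Time passes only in rows, so rows that do not move let the fingers close. It gives the time, the measured TCP pose, the force and the opening at its end, in the units of the state.
- ctrl.get_state(): the state, without advancing time (a new reading comes with each control period).
- optics.capture(name): name is "scene" or "top" or "wrist"; returns (picture, depth): 400x640x3 uint8, red, green, blue; 400x640 float32, m along the optical axis (not along the pixel's ray), 0 where there is no reading.
- optics.calibration(name): a dict with "mtx" (3x3 intrinsics, pixels), "world_from_camera" (4x4, takes a point from camera to world coordinates). Camera axes: x right, y down, z forward; pixel columns grow to the right and rows downward; lengths in m; the calibration is good to about 2 mm. A picture is of the moment at which its call begins: read the wrist's pose just before it. calibration takes no time and is no camera call; for the wrist camera it gives the pose at the moment of the call.
- ctrl.sign_off(): hands the job in, once; it reports no verdict.
The state is a dict: "time": time; "joint_positions": joint angles; "joint_vel": joint speeds; "joint_torque": joint torques, N m; "position": TCP position; "eef_rot": TCP orientation; "force": force on the tool from outside, world axes, zero at the start; "ft_torque": the same for the moment, N m; "gripper_width": finger opening in m.
Only numpy, scipy, OpenCV 4.12 (cv2) and the standard library are available. Lean on these libraries where they do the work, as an engineer would, in place of code of your own. Each camera call takes 0.05 s, during which the arm holds its last target.

## Working session

There is one attempt and no reset: what is moved stays moved. The work goes in short steps, Python scripts to look and compute and a tool call to move; the robot and the scene stay as the last step left them, time stands still between calls to the robot, and variables do not carry over. Pictures are saved under pics/ and viewed, and the job is handed in when it is done.

Besides the shell and the picture viewer there is one more tool, called as name(argument=value, ...), one argument or row to a line, values as JSON. send_rows: Moves the arm, as the interface text tells. Shift numbers are shares of 20 mm and turn numbers shares of 6 degrees, none past 1 either way. Its arguments: {"type":"object","properties":{"moves":{"type":"array","items":{"type":"array","items":{"type":"number"}}},"hand":{"type":"number"},"force":{"type":"number"}},"required":["moves"]}

```bash
ls; mkdir -p pics
python3 - <<'E'
from plant import ctrl, optics
import cv2,numpy as np
s=ctrl.get_state();print(s)
for n in("scene","top","wrist"):
    p,d=optics.capture(n);cv2.imwrite(f"pics/{n}0.png",p[:,:,::-1]);np.save(f"{n}0.npy",d)
    c=optics.calibration(n);print(n,np.round(c["mtx"],1).tolist(),np.round(c["world_from_camera"],3).tolist())
E
```

```text
pics
{'time': 0.0, 'joint_positions': array([-77.16528874,  36.05841295,   2.20280477,  86.9957489 ,
        -1.54828028,  57.08174536,  -1.14571039]), 'joint_vel': array([ 0.06429734,  0.03810649, -0.05928557,  0.04068296, -0.05245354,
        0.05766696,  0.02187723]), 'joint_torque': array([-1.00498615e-03, -5.63392925e+01,  1.22600745e+00, -1.93447459e+01,
        1.10535248e-02,  1.05641133e-02,  1.24729138e-05]), 'position': array([0.18553483, 0.62229174, 0.21469625]), 'eef_rot': array([[-9.58295338e-01,  2.85779236e-01, -5.22878194e-04],
       [ 2.85779715e-01,  9.58293687e-01, -1.77886103e-03],
       [-7.29067375e-06, -1.85410221e-03, -9.99998281e-01]]), 'force': array([ 0.81028179, -0.08912063,  0.78706474]), 'ft_torque': array([0.02165472, 0.01351595, 0.03136292]), 'gripper_width': 0.08554110372178883}
scene [[372.4, 0.0, 324.2], [0.0, 372.4, 193.1], [0.0, 0.0, 1.0]] [[0.602, -0.576, 0.553, -0.05], [-0.799, -0.43, 0.421, -0.47], [-0.005, -0.695, -0.719, 0.893], [0.0, 0.0, 0.0, 1.0]]
top [[404.2, 0.0, 320.0], [0.0, 404.2, 196.0], [0.0, 0.0, 1.0]] [[-0.104, -0.973, 0.208, 0.281], [-0.995, 0.101, -0.024, -0.017], [0.002, -0.209, -0.978, 1.349], [0.0, 0.0, 0.0, 1.0]]
wrist [[356.7, 0.0, 318.8], [0.0, 356.7, 203.4], [0.0, 0.0, 1.0]] [[0.286, 0.913, 0.289, 0.112], [0.958, -0.272, -0.089, 0.646], [-0.002, 0.302, -0.953, 0.373], [0.0, 0.0, 0.0, 1.0]]
```

View pics/scene0.png

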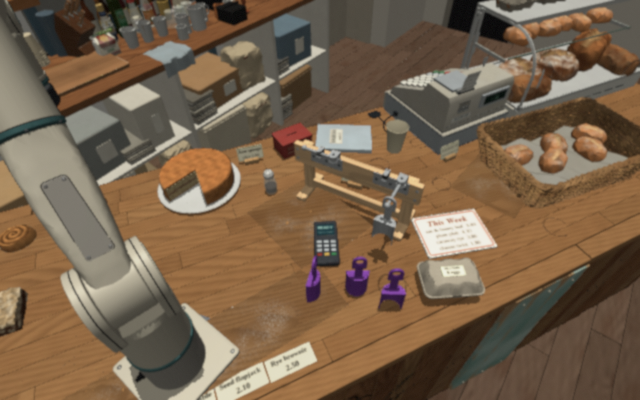

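View pics/top0.png

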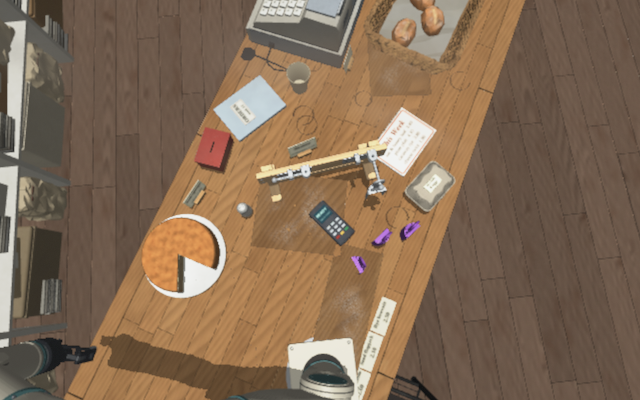

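View pics/wrist0.png

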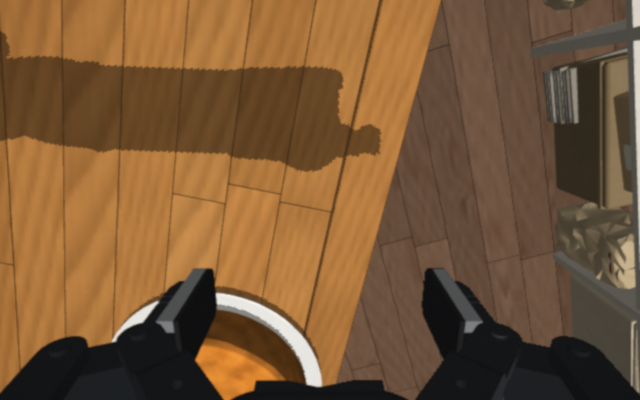

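Run:
```python
import cv2
a=cv2.imread("pics/top0.png")[130:215,240:400];cv2.imwrite("pics/top0c.png",cv2.resize(a,None,fx=5,fy=5,interpolation=cv2.INTER_CUBIC))
a=cv2.imread("pics/scene0.png")[130:270,285:445];cv2.imwrite("pics/scene0c.png",cv2.resize(a,None,fx=4.2,fy=4.2,interpolation=cv2.INTER_CUBIC))
```

```text
(no output)
```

View pics/top0c.png

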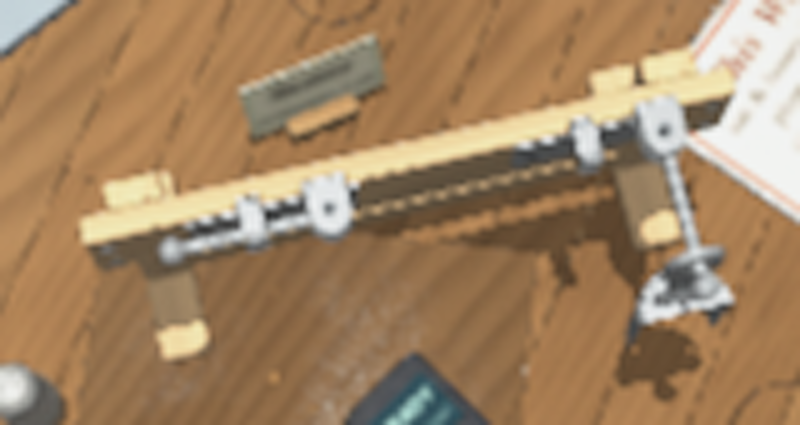

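View pics/scene0c.png

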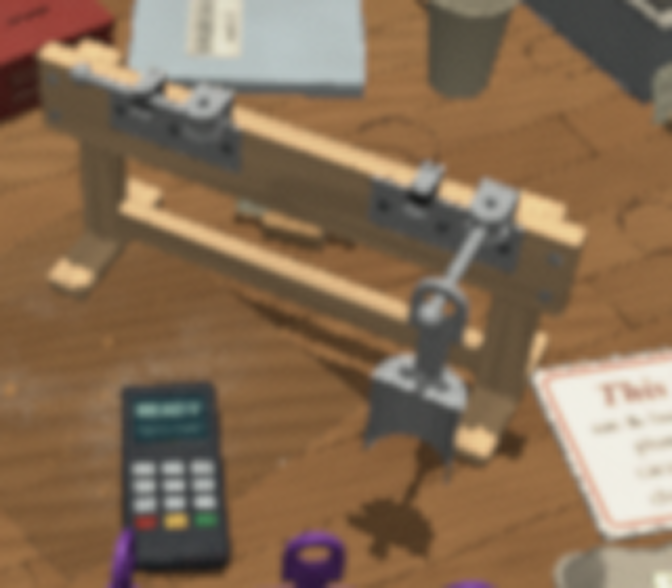

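```bash
cat > h.py <<'E'
import numpy as np,cv2
from plant import ctrl, optics
def ray(c,uv):
    K=np.array(c["mtx"]);T=np.array(c["world_from_camera"])
    d=T[:3,:3]@np.linalg.solve(K,[uv[0],uv[1],1.]);return T[:3,3],d
def onz(c,uv,z):
    o,d=ray(c,uv);return o+d*(z-o[2])/d[2]
def proj(c,P):
    K=np.array(c["mtx"]);T=np.linalg.inv(np.array(c["world_from_camera"]))
    q=T[:3,:3]@np.asarray(P)+T[:3,3];q=K@q;return q[:2]/q[2]
E
python3 - <<'E'
from h import *
c=optics.calibration("top")
f=lambda u,v:(u/5+240-.4,v/5+130-.4)
pl=onz(c,f(330,207),.23);pr=onz(c,f(660,128),.23)
print(pl,pr,np.linalg.norm(pl-pr),np.degrees(np.arctan2(*(pl-pr)[:2])))
for uv in[(80,230),(82,245),(733,95),(728,72)]:print(onz(c,f(*uv),.2))
print("ballL",onz(c,f(173,250),.215),"ballR",onz(c,f(708,258),.215))
for uv in [(243,210)]: print(onz(c,uv,.09))
s=optics.calibration("scene")
g=lambda u,v:(u/4.2+285-.4,v/4.2+130-.4)
pl=onz(s,g(206,101),.23);pr=onz(s,g(493,204),.23)
print(pl,pr,np.linalg.norm(pl-pr),np.degrees(np.arctan2(*(pl-pr)[:2])))
d=np.load("top0.npy");
for u,v in[(306,171),(372,155),(274,179),(376,183),(320,163)]:
    print(u,v,onz(c,(u,v),0) is None, d[v,u], (lambda o_d:o_d[0]+o_d[1]*d[v,u])(ray(c,(u,v))))
E
```

```text
[ 0.59609156 -0.01106366  0.23      ] [ 0.62349567 -0.20560495  0.23      ] 0.19646195194602023 -8.018227477288553
[0.6058043  0.13652657 0.2       ]
[0.59660523 0.13600466 0.2       ]
[ 0.64858746 -0.25666229  0.2       ]
[ 0.66319507 -0.25568084  0.2       ]
ballL [0.58405264 0.08186017 0.215     ] ballR [ 0.54726139 -0.22548357  0.215     ]
[0.5288742  0.19882194 0.09      ]
[ 0.59635282 -0.01165982  0.23      ] [ 0.62217044 -0.2101225   0.23      ] 0.20013491423006152 -7.411871261345908
306 171 False 1.1616249 [ 0.59659588 -0.0121945   0.22778813]
372 155 False 1.1667451 [ 0.62308418 -0.20634346  0.23290775]
274 179 False 1.1601521 [0.58341949 0.08148138 0.22421342]
376 183 False 1.1798891 [ 0.54622771 -0.21180382  0.20324118]
320 163 False 1.1983197 [ 0.62531914 -0.05571606  0.19743172]
```

```bash
cat >> h.py <<'E'
from scipy.linalg import logm,expm
from scipy.spatial.transform import Rotation as Ro
YAW=np.radians(7.6)
def tool(yawx,): # tool x at world yaw (deg), z down
    a=np.radians(yawx);x=np.array([np.cos(a),np.sin(a),0]);z=np.array([0,0,-1.]);return np.stack([x,np.cross(z,x),z],1)
def H(R,p):
    T=np.eye(4);T[:3,:3]=R;T[:3,3]=p;return T
def plan(R,p,N,s=None):
    s=s or ctrl.get_state();T=np.linalg.inv(H(s["eef_rot"],s["position"]))@H(R,p)
    M=expm(np.real(logm(T))/N)
    r=np.r_[M[:3,3]/.02,np.degrees(Ro.from_matrix(M[:3,:3]).as_rotvec())/6]
    print("N",N,"row",np.round(r,3).tolist())
    return r
def st():
    s=ctrl.get_state();print("t %.2f"%s["time"],"p",np.round(s["position"],4),"yawx %.2f"%np.degrees(np.arctan2(s["eef_rot"][1,0],s["eef_rot"][0,0])),"zax",np.round(s["eef_rot"][:,2],4),"F",np.round(s["force"],2),"w %.4f"%s["gripper_width"],"j",np.round(s["joint_positions"],1));return s
def pic(cam,name,box=None,f=1):
    c=optics.calibration(cam);p,d=optics.capture(cam);p=p[:,:,::-1].copy();cv2.imwrite(f"pics/{name}_full.png",p);np.save(name+".npy",d)
    np.savez(name+"_c.npz",**{k:np.array(v) for k,v in c.items()})
    if box is not None:p=p[box[1]:box[3],box[0]:box[2]]
    cv2.imwrite(f"pics/{name}.png",cv2.resize(p,None,fx=f,fy=f,interpolation=cv2.INTER_CUBIC));return c
E
python3 - <<'E'
from h import *
plan(tool(97.6),[.56,.0,.36],36)
E
```

```text
N 36 row [-1.049, -0.192, -0.201, -0.0, 0.0, 0.305]
```

send_rows(
  moves=[
    [-0.97,-0.18,-0.19,0,0,0.28],
    [-0.97,-0.18,-0.19,0,0,0.28],
    [-0.97,-0.18,-0.19,0,0,0.28],
    [-0.97,-0.18,-0.19,0,0,0.28],
    [-0.97,-0.18,-0.19,0,0,0.28],
    [-0.97,-0.18,-0.19,0,0,0.28],
    [-0.97,-0.18,-0.19,0,0,0.28],
    [-0.97,-0.18,-0.19,0,0,0.28],
    [-0.97,-0.18,-0.19,0,0,0.28],
    [-0.97,-0.18,-0.19,0,0,0.28],
    [-0.97,-0.18,-0.19,0,0,0.28],
    [-0.97,-0.18,-0.19,0,0,0.28],
  ],
  hand=-1,
  force=20,
)

```text
time: 1.35
position: [0.3904, 0.4662, 0.2644]
eef_rot: [[-0.781, 0.625, 0.0], [0.625, 0.781, -0.003], [-0.002, -0.002, -1.0]]
force: [0.4, -0.3, -0.4]
gripper_width: -0.0001
```

Run:
```python
from h import *
st();plan(tool(97.6),[.56,.0,.36],24)
```

```text
t 1.35 p [0.3904 0.4662 0.2644] yawx 141.35 zax [ 4.e-04 -3.e-03 -1.e+00] F [ 0.38 -0.32 -0.39] w -0.0001 j [-58.4  30.    8.9  90.5  -5.   60.    3.2]
N 24 row [-1.042, -0.191, -0.198, -0.0, 0.001, 0.304]
```

send_rows(
  moves=[
    [-1,-0.19,-0.2,0,0,0.3],
    [-1,-0.19,-0.2,0,0,0.3],
    [-1,-0.19,-0.2,0,0,0.3],
    [-1,-0.19,-0.2,0,0,0.3],
    [-1,-0.19,-0.2,0,0,0.3],
    [-1,-0.19,-0.2,0,0,0.3],
    [-1,-0.19,-0.2,0,0,0.3],
    [-1,-0.19,-0.2,0,0,0.3],
    [-1,-0.19,-0.2,0,0,0.3],
    [-1,-0.19,-0.2,0,0,0.3],
    [-1,-0.19,-0.2,0,0,0.3],
    [-1,-0.19,-0.2,0,0,0.3],
  ],
)

```text
time: 2.55
position: [0.5214, 0.2368, 0.3175]
eef_rot: [[-0.467, 0.884, 0.0], [0.884, 0.467, -0.003], [-0.003, -0.001, -1.0]]
force: [0.1, 0.7, -1.1]
gripper_width: 0.0002
```

send_rows(
  moves=[
    [-1,-0.19,-0.2,0,0,0.3],
    [-1,-0.19,-0.2,0,0,0.3],
    [-1,-0.19,-0.2,0,0,0.3],
    [-1,-0.19,-0.2,0,0,0.3],
    [-1,-0.19,-0.2,0,0,0.3],
    [-1,-0.19,-0.2,0,0,0.3],
    [-1,-0.19,-0.2,0,0,0.3],
    [-1,-0.19,-0.2,0,0,0.3],
    [-1,-0.19,-0.2,0,0,0.3],
    [-1,-0.19,-0.2,0,0,0.3],
    [0,0,0,0,0,0],
    [0,0,0,0,0,0],
  ],
)

```text
time: 3.75
position: [0.5525, 0.0135, 0.3628]
eef_rot: [[-0.135, 0.991, 0.002], [0.991, 0.135, -0.004], [-0.004, 0.001, -1.0]]
force: [-0.4, -0.5, -0.9]
gripper_width: 0.0002
```

Run:
```python
from h import *
st();pic("wrist","w1")
```

```text
t 3.75 p [0.5525 0.0135 0.3628] yawx 97.74 zax [ 0.0018 -0.0036 -1.    ] F [-0.45 -0.5  -0.9 ] w 0.0002 j [-21.9  21.6  25.7  90.6  -9.5  69.9  13.2]
```

View pics/w1.png

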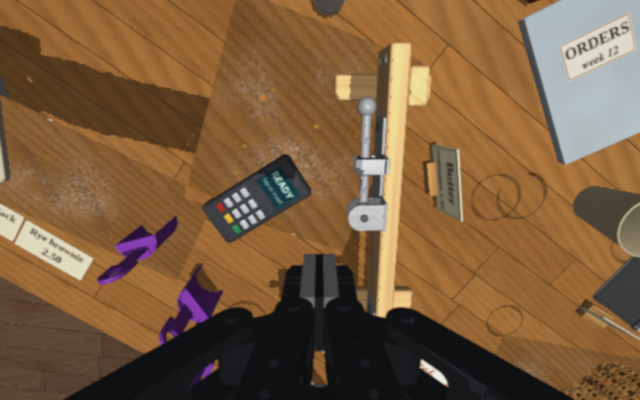

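Run:
```python
import cv2
a=cv2.imread("pics/w1_full.png")[85:245,320:430];cv2.imwrite("pics/w1c.png",cv2.resize(a,None,fx=3.7,fy=3.7,interpolation=cv2.INTER_CUBIC))
```

```text
(no output)
```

View pics/w1c.png

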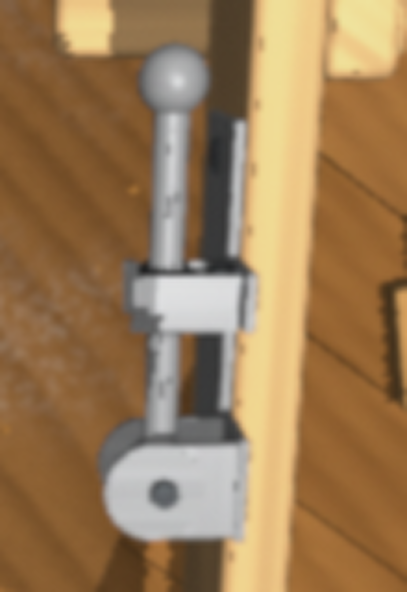

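Run:
```python
from h import *
c=dict(np.load("w1_c.npz"));d=np.load("w1.npy")
f=lambda u,v:(u/3.7+320-.4,v/3.7+85-.4)
pin=onz(c,f(164,493),.230);ball=onz(c,f(174,79),.215)
r1=onz(c,f(223,590),.2);r2=onz(c,f(252,5),.2)
print("pin",pin,"ball",ball,np.linalg.norm((ball-pin)[:2]))
yaw=lambda v:np.degrees(np.arctan2(-v[0],v[1]))
print(yaw(ball-pin),yaw(r2-r1),r1,r2)
n=(r2-r1)[:2];n/=np.linalg.norm(n);nn=np.array([n[1],-n[0]])
print("dist pin-face",(r1-pin)[:2]@nn,"ball",(r1-ball)[:2]@nn)
for u,v in[(164,470),(174,79),(280,500),(270,100),(200,300)]:
    u,v=f(u,v);o,q=ray(c,(u,v));print(o+q*d[int(round(v)),int(round(u))])
print("clip",onz(c,f(195,297),.227))
```

```text
pin [ 0.59587769 -0.0087309   0.23      ] ball [0.58385171 0.08345992 0.215     ] 0.09297187961837193
7.432071078176478 8.11364443876735 [ 0.62159873 -0.04398655  0.2       ] [0.60082869 0.1017026  0.2       ]
dist pin-face 0.02048770042094247 ball 0.019381760987159664
[ 0.59583011 -0.00480593  0.22480803]
[0.58299591 0.08363246 0.22132054]
[ 0.63124721 -0.01669904  0.20089338]
[0.60918444 0.08136739 0.19974337]
[0.59704821 0.03649262 0.22390503]
clip [0.59523567 0.03759636 0.227     ]
```

Run:
```python
from h import *
plan(tool(97.7),[.609,.062,.27],8)
```

```text
N 8 row [0.257, 0.39, 0.58, 0.002, 0.005, 0.001]
```

send_rows(
  moves=[
    [0.257,0.39,0.5,0,0.005,0],
    [0.257,0.39,0.58,0,0.005,0],
    [0.257,0.39,0.58,0,0.005,0],
    [0.257,0.39,0.58,0,0.005,0],
    [0.257,0.39,0.58,0,0.005,0],
    [0.257,0.39,0.58,0,0.005,0],
    [0.257,0.39,0.58,0,0.005,0],
    [0.257,0.39,0.58,0,0.005,0],
    [0,0,0,0,0,0],
  ],
)

```text
time: 4.7
position: [0.6126, 0.0733, 0.2594]
eef_rot: [[-0.144, 0.99, -0.005], [0.99, 0.144, 0.002], [0.003, -0.004, -1.0]]
force: [-0.2, -0.6, 0.3]
gripper_width: -0.0002
```

Run:
```python
from h import *
st();pic("wrist","w2");plan(tool(97.7),[.609,.062,.226],4)
```

```text
t 4.70 p [0.6126 0.0733 0.2594] yawx 98.26 zax [-0.0045  0.0023 -1.    ] F [-0.19 -0.63  0.31] w -0.0002 j [-23.1  32.4  22.8  89.6 -13.9  61.1  11.5]
N 4 row [-0.124, -0.063, 0.429, -0.008, -0.006, 0.022]
```

View pics/w2.png

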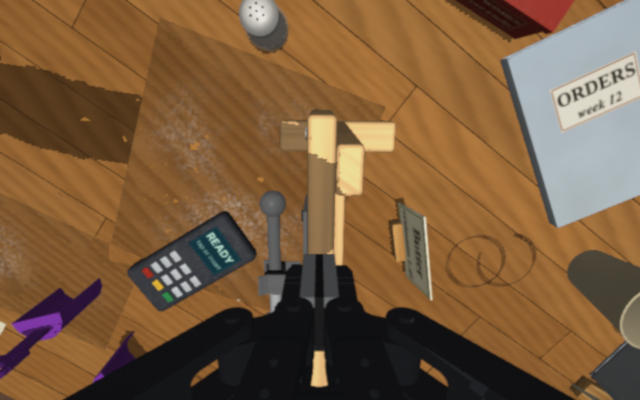

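send_rows(
  moves=[
    [-0.5,-0.25,0.6,-0.03,-0.025,0.08],
    [0,0,0,0,0,0],
  ],
)

```text
time: 4.95
position: [0.6095, 0.0609, 0.249]
eef_rot: [[-0.134, 0.991, 0.001], [0.991, 0.134, -0.001], [-0.001, 0.001, -1.0]]
force: [-0.2, -0.2, 0.0]
gripper_width: -0.0001
```

Run:
```python
from h import *
st();plan(tool(97.7),[.609,.062,.226],1)
```

```text
t 4.95 p [0.6095 0.0609 0.249 ] yawx 97.69 zax [ 0.0015 -0.001  -1.    ] F [-0.21 -0.16  0.04] w -0.0001 j [-22.4  32.5  22.9  91.4 -14.1  58.9  12.3]
N 1 row [0.062, -0.02, 1.151, 0.012, 0.011, -0.001]
```

send_rows(
  moves=[
    [0,0,0.5,0,0,0],
    [0,0,0.3,0,0,0],
    [0,0,0.2,0,0,0],
    [0,0,0,0,0,0],
  ],
)

```text
time: 5.35
position: [0.611, 0.0613, 0.23]
eef_rot: [[-0.134, 0.991, 0.006], [0.991, 0.134, 0.0], [-0.0, 0.006, -1.0]]
force: [1.3, 0.2, 0.1]
gripper_width: 0.0002
```

Run:
```python
from h import *
st();plan(tool(97.7),[.609,.062,.226],1)
pic("scene","s2",(285,130,445,270),4);pic("wrist","w3",(200,100,440,340),2.4)
```

```text
t 5.35 p [0.611  0.0613 0.23  ] yawx 97.69 zax [ 5.6e-03  5.0e-04 -1.0e+00] F [1.31 0.17 0.13] w 0.0002 j [-22.1  33.5  22.5  92.8 -14.7  56.3  12.8]
N 1 row [0.048, -0.095, 0.202, 0.053, 0.002, -0.002]
```

View pics/s2.png

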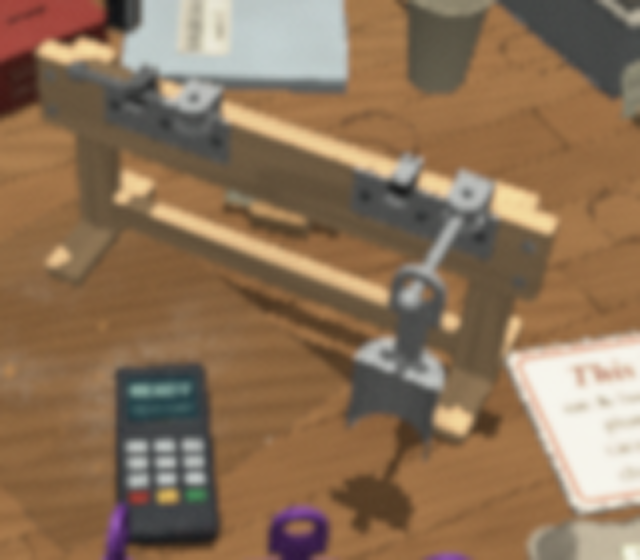

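View pics/w3.png

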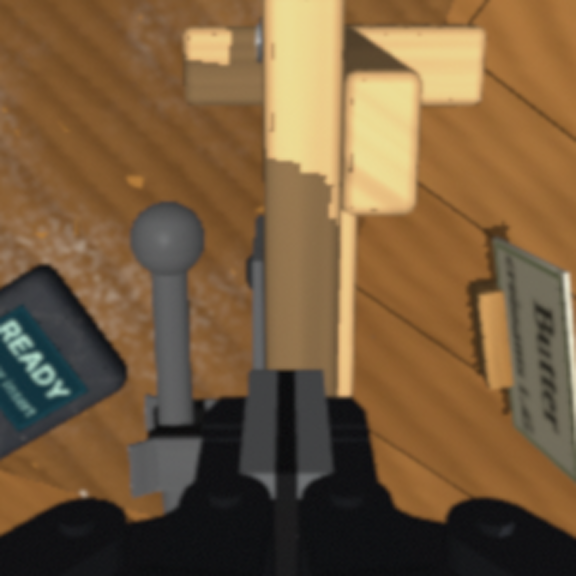

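send_rows(
  moves=[
    [0.03,-0.1,0.2,0.05,0,0],
    [0,0,0,0,0,0],
  ],
)

```text
time: 5.65
position: [0.6095, 0.0618, 0.2268]
eef_rot: [[-0.134, 0.991, 0.002], [0.991, 0.134, -0.0], [-0.0, 0.002, -1.0]]
force: [0.3, 0.0, -0.4]
gripper_width: 0.0001
```

Run:
```python
from h import *
s=st();c=dict(np.load("w3_c.npz"))
b=lambda P:((proj(c,P)-[200,100])*2.4).round()
R=s["eef_rot"];p=np.array([.611,.0613,.23])
for q in[(.011,-.009,.019),(.011,.009,.019),(-.011,0,.019),(.011,0,0),(0.011,.03,-.05)]:print(q,b(p+R@np.array(q)))
ey=np.array([-.134,.991,0]);pin=np.array([.596,-.0095,.215])
print("ball",b(pin+.094*ey),"clipc",b(pin+.045*ey+[0,0,.012]),b(pin+.052*ey+[0,0,.012]))
```

```text
t 5.65 p [0.6095 0.0618 0.2268] yawx 97.70 zax [ 0.0019 -0.     -1.    ] F [ 0.32  0.02 -0.42] w 0.0001 j [-22.1  33.7  22.4  93.  -14.7  56.1  12.8]
(0.011, -0.009, 0.019) [240. 295.]
(0.011, 0.009, 0.019) [321. 295.]
(-0.011, 0, 0.019) [281. 385.]
(0.011, 0, 0) [280. 329.]
(0.011, 0.03, -0.05) [488. 465.]
ball [165. 237.] clipc [167. 471.] [166. 442.]
```

Run:
```python
from h import *
c=dict(np.load("w3_c.npz"));d=np.load("w3.npy")
p=np.array([.611,.0613,.23]);R=tool(97.69)
for u0 in (265,310):
  for v0 in (374,380,390,400,420,440,460,475):
    u,v=u0/2.4+200,v0/2.4+100;o,q=ray(c,(u,v));z=d[int(v),int(u)];P=o+q*z
    print(u0,v0,round(float(z),4),np.round(R.T@(P-p),4),np.round(P,4))
```

```text
265 374 0.1511 [ 0.0114 -0.0027 -0.0209] [0.6068 0.0722 0.2509]
265 380 0.1483 [ 0.0116 -0.0027 -0.0238] [0.6068 0.0724 0.2538]
265 390 0.1446 [ 0.0117 -0.0026 -0.0276] [0.6069 0.0725 0.2576]
265 400 0.1404 [ 0.012  -0.0025 -0.0319] [0.6069 0.0729 0.2619]
265 420 0.134 [ 0.0121 -0.0024 -0.0386] [0.607  0.0729 0.2686]
265 440 0.1284 [ 0.012  -0.0023 -0.0445] [0.6071 0.0729 0.2745]
265 460 0.1233 [ 0.0119 -0.0022 -0.0499] [0.6072 0.0728 0.2799]
265 475 0.1206 [ 0.0113 -0.0022 -0.053 ] [0.6073 0.0723 0.283 ]
310 374 0.1497 [ 0.012   0.0052 -0.0222] [0.6145 0.0739 0.2522]
310 380 0.1489 [ 0.0113  0.0052 -0.0233] [0.6146 0.0732 0.2533]
310 390 0.1454 [ 0.0113  0.005  -0.0269] [0.6145 0.0731 0.2569]
310 400 0.0 [ 7.840e-02  1.000e-04 -1.582e-01] [0.6006 0.139  0.3882]
310 420 0.1344 [ 0.0119  0.0047 -0.0383] [0.614  0.0737 0.2683]
310 440 0.129 [ 0.0117  0.0045 -0.044 ] [0.6139 0.0734 0.274 ]
310 460 0.124 [ 0.0115  0.0043 -0.0494] [0.6137 0.0733 0.2794]
310 475 0.1209 [ 0.0112  0.0042 -0.0527] [0.6136 0.0729 0.2827]
```

View pics/s2_full.png

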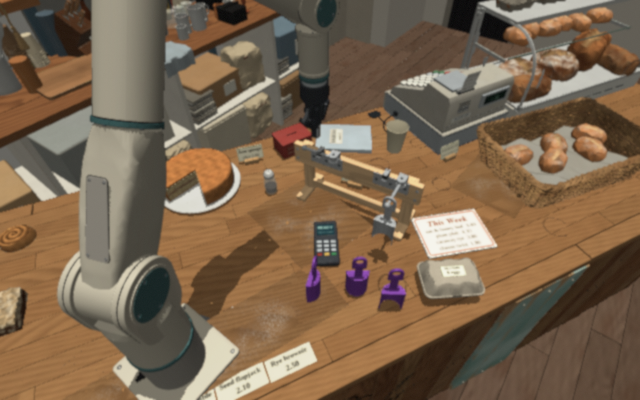

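Run:
```python
from h import *
c=dict(np.load("s2_c.npz"));p=np.array([.611,.0613,.23])
for dz in (-.019,0,.02,.05,.1):print(dz,proj(c,p+[0,0,dz]))
pic("top","t3",(240,130,400,230),5)
c=optics.calibration("top")
for dz in (-.019,0,.02,.05,.1):print(dz,(proj(c,p+[0,0,dz])-[240,130])*5)
im=cv2.imread("pics/s2_full.png")[80:190,270:390];cv2.imwrite("pics/s2d.png",cv2.resize(im,None,fx=5,fy=5,interpolation=cv2.INTER_CUBIC))
```

```text
-0.019 [316.1653687  146.39668865]
0 [316.03038152 141.18442566]
0.02 [315.88450308 135.55161869]
0.05 [315.65805287 126.80769188]
0.1 [315.25881113 111.39176225]
-0.019 [203.16671465 201.65062796]
0 [200.08117602 192.66988452]
0.02 [196.72470194 182.90055856]
0.05 [191.46859618 167.60218023]
0.1 [182.06372316 140.22843388]
```

View pics/s2d.png

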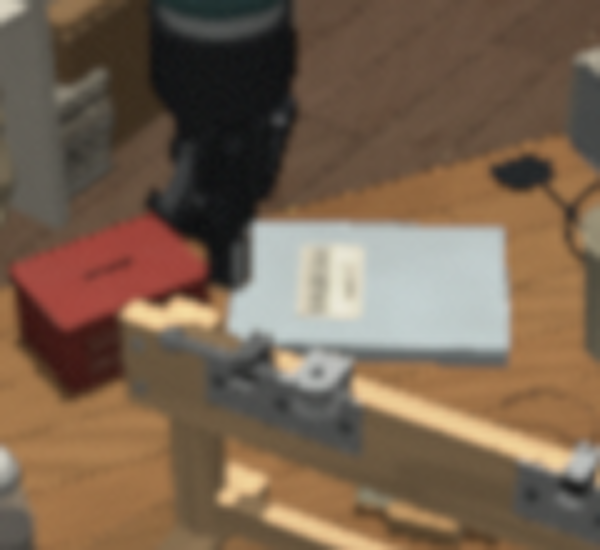

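View pics/t3.png

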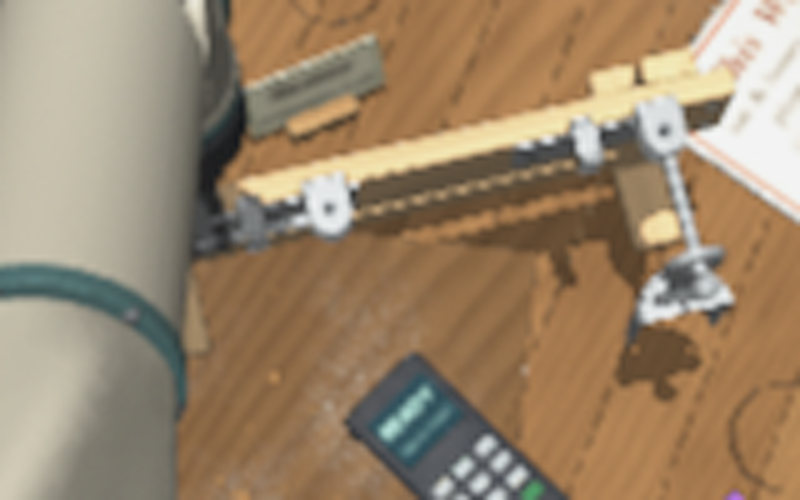

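Run:
```python
from h import *
for nm,p,R in(("wrist0",np.array([.18553,.62229,.2147]),tool(163.39)),("w1",np.array([.5525,.0135,.3628]),tool(97.74)),("w2",np.array([.6126,.0733,.2594]),tool(98.26)),("w3",np.array([.611,.0613,.23]),tool(97.69))):
    d=np.load(nm+".npy")
    K=np.array(optics.calibration("wrist")["mtx"])
    if nm=="wrist0":
        T=np.array([[0.286,0.913,0.289,0.112],[0.958,-0.272,-0.089,0.646],[-0.002,0.302,-0.953,0.373],[0,0,0,1]])
    else: T=np.load(nm+"_c.npz")["world_from_camera"]
    v,u=np.mgrid[0:400,0:640];P=np.stack([(u-K[0,2])/K[0,0]*d,(v-K[1,2])/K[1,1]*d,d],-1)
    W=P@T[:3,:3].T+T[:3,3];L=(W-p)@R
    m=(d>0)&(abs(L[...,0])<.03)&(abs(L[...,1])<.055)&(L[...,2]<.03)&(L[...,2]>-.1)&(v>240)
    z=L[...,2][m];print(nm,m.sum(),np.percentile(z,[99.9,99,95,90,50]).round(4))
    print(" cam in tool",((T[:3,3]-p)@R).round(4))
```

```text
wrist0 20739 [-0.0291 -0.0318 -0.0382 -0.0446 -0.0808]
 cam in tool [ 0.0772  0.0017 -0.1583]
w1 34012 [-0.0202 -0.0257 -0.0417 -0.0568 -0.0794]
 cam in tool [ 0.0789  0.0006 -0.1575]
w2 33941 [-0.0203 -0.0258 -0.0416 -0.0568 -0.0793]
 cam in tool [ 0.0779  0.0015 -0.158 ]
w3 35437 [ 0.0298  0.0131 -0.0249 -0.0452 -0.078 ]
 cam in tool [ 7.840e-02  1.000e-04 -1.582e-01]
```

send_rows(
  moves=[
    [0,0,0.2,0,0,0],
    [0,0,0,0,0,0],
  ],
)

```text
time: 5.9
position: [0.6101, 0.0618, 0.2231]
eef_rot: [[-0.134, 0.991, 0.003], [0.991, 0.134, 0.0], [-0.0, 0.003, -1.0]]
force: [-0.5, -0.7, 0.8]
gripper_width: 0.0001
```

send_rows(
  moves=[
    [0,0,0.2,0,0,0],
    [0,0,0,0,0,0],
  ],
)

```text
time: 6.1
position: [0.6101, 0.0618, 0.2187]
eef_rot: [[-0.134, 0.991, 0.003], [0.991, 0.134, 0.0], [-0.0, 0.003, -1.0]]
force: [-0.3, -0.1, -0.5]
gripper_width: 0.0001
```

send_rows(
  moves=[
    [0,0,0.15,0,0,0],
    [0,0,0,0,0,0],
  ],
)

```text
time: 6.3
position: [0.6101, 0.0617, 0.2153]
eef_rot: [[-0.134, 0.991, 0.003], [0.991, 0.134, -0.0], [-0.0, 0.003, -1.0]]
force: [0.1, -0.0, 0.0]
gripper_width: 0.0003
```

send_rows(
  moves=[
    [0,0,0.25,0,0,0],
    [0,0,0.25,0,0,0],
    [0,0,0,0,0,0],
  ],
)

```text
time: 6.6
position: [0.6101, 0.0617, 0.2044]
eef_rot: [[-0.134, 0.991, 0.003], [0.991, 0.134, -0.0], [-0.0, 0.003, -1.0]]
force: [-0.7, 0.1, 0.2]
gripper_width: 0.0001
```

send_rows(
  moves=[
    [0,0,0.25,0,0,0],
    [0,0,0.25,0,0,0],
    [0,0,0,0,0,0],
  ],
)

```text
time: 6.9
position: [0.61, 0.0617, 0.1933]
eef_rot: [[-0.134, 0.991, 0.003], [0.991, 0.134, -0.0], [-0.0, 0.003, -1.0]]
force: [-1.0, -0.7, 0.0]
gripper_width: 0.0001
```

Run:
```python
from h import *
st();pic("wrist","w4",(200,100,440,340),2.4);pic("scene","s4",(270,80,390,190),5)
```

```text
t 6.90 p [0.61   0.0617 0.1933] yawx 97.70 zax [ 2.7e-03 -1.0e-04 -1.0e+00] F [-1.04 -0.68  0.03] w 0.0001 j [-21.6  35.7  21.5  95.1 -15.8  52.   13.7]
```

View pics/w4.png

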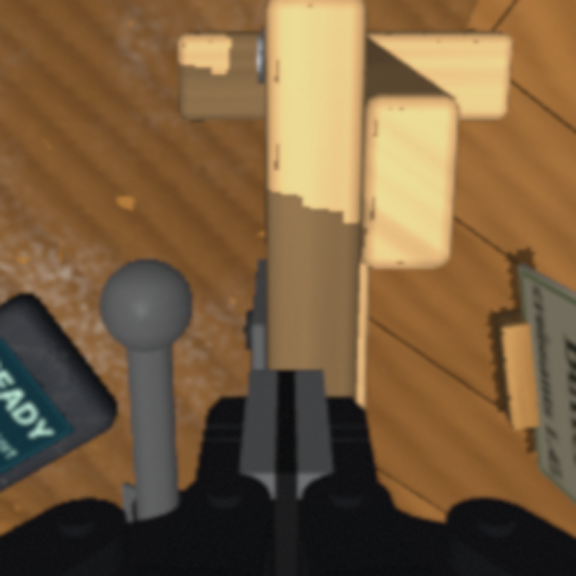

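View pics/s4.png

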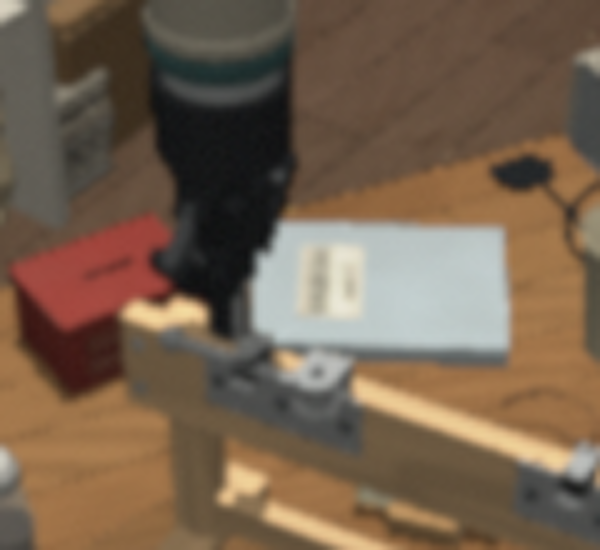

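send_rows(
  moves=[
    [0,0,0.2,0,0,0],
    [0,-0.2,0,0,0,0],
    [0,0,0,0,0,0],
  ],
)

```text
time: 7.3
position: [0.6064, 0.0611, 0.1899]
eef_rot: [[-0.134, 0.991, 0.004], [0.991, 0.134, 0.0], [-0.001, 0.004, -1.0]]
force: [0.1, 0.4, -0.0]
gripper_width: 0.0004
```

send_rows(
  moves=[
    [0,-0.15,0,0,0,0],
    [0,0,0,0,0,0],
  ],
)

```text
time: 7.5
position: [0.6035, 0.0607, 0.1902]
eef_rot: [[-0.134, 0.991, 0.005], [0.991, 0.134, 0.0], [-0.001, 0.005, -1.0]]
force: [0.4, 0.3, 0.5]
gripper_width: -0.0002
```

send_rows(
  moves=[
    [0,-0.1,0,0,0,0],
    [0,0,0,0,0,0],
  ],
)

```text
time: 7.7
position: [0.6033, 0.0607, 0.1909]
eef_rot: [[-0.134, 0.991, 0.01], [0.991, 0.134, 0.001], [-0.001, 0.01, -1.0]]
force: [0.0, 0.4, -0.6]
gripper_width: -0.0001
```

Run:
```python
from h import *
st();plan(tool(97.7),[.6055,.061,.186],1)
```

```text
t 7.70 p [0.6033 0.0607 0.1909] yawx 97.71 zax [ 9.7e-03  5.0e-04 -1.0e+00] F [ 0.03  0.4  -0.58] w -0.0001 j [-21.7  35.2  21.5  96.8 -15.9  50.5  13.9]
N 1 row [0.0, 0.109, 0.245, 0.093, 0.007, 0.001]
```

send_rows(
  moves=[
    [0,0.11,0,0.09,0,0],
    [0,0,0.25,0,0,0],
    [0,0,0.05,0,0,0],
    [0,0,0,0,0,0],
  ],
)

```text
time: 8.1
position: [0.6043, 0.0608, 0.1845]
eef_rot: [[-0.134, 0.991, -0.003], [0.991, 0.134, -0.001], [-0.0, -0.004, -1.0]]
force: [-0.9, -0.1, 5.0]
gripper_width: -0.0001
```

Run:
```python
from h import *
st();plan(tool(97.7),[.6055,.061,.186],1)
```

```text
t 8.10 p [0.6043 0.0608 0.1845] yawx 97.70 zax [-3.5e-03 -9.0e-04 -1.0e+00] F [-0.86 -0.09  4.96] w -0.0001 j [-21.5  36.1  21.3  96.2 -16.   51.   14. ]
N 1 row [0.0, 0.059, -0.078, -0.034, 0.004, 0.001]
```

send_rows(
  moves=[
    [0,0.05,-0.22,-0.034,0,0],
    [0,0,0,0,0,0],
  ],
)

```text
time: 8.3
position: [0.6051, 0.0609, 0.1889]
eef_rot: [[-0.134, 0.991, -0.0], [0.991, 0.134, -0.001], [-0.001, -0.001, -1.0]]
force: [0.0, 0.2, 0.0]
gripper_width: 0.0001
```

send_rows(
  moves=[
    [0,-0.1,0,0,0,0],
  ],
)

```text
time: 8.4
position: [0.6034, 0.0607, 0.1889]
eef_rot: [[-0.134, 0.991, 0.0], [0.991, 0.134, -0.0], [-0.001, 0.0, -1.0]]
force: [4.0, 0.9, -1.9]
gripper_width: 0.0003
```

send_rows(
  moves=[
    [0,-0.12,0,0,0,0],
  ],
)

```text
time: 8.5
position: [0.6031, 0.0606, 0.1892]
eef_rot: [[-0.134, 0.991, 0.005], [0.991, 0.134, -0.0], [-0.001, 0.005, -1.0]]
force: [8.2, 0.5, -2.9]
gripper_width: 0.0001
```

send_rows(
  moves=[
    [0,-0.15,0,0,0,0],
  ],
)

```text
time: 8.6
position: [0.6032, 0.0606, 0.1898]
eef_rot: [[-0.134, 0.991, 0.012], [0.991, 0.134, 0.0], [-0.002, 0.012, -1.0]]
force: [6.6, 0.7, -3.5]
gripper_width: -0.0
```

send_rows(
  moves=[
    [0,-0.15,0.04,0.12,0,0],
  ],
)

```text
time: 8.7
position: [0.6028, 0.0606, 0.1898]
eef_rot: [[-0.135, 0.991, 0.006], [0.991, 0.135, -0.001], [-0.002, 0.006, -1.0]]
force: [5.7, 1.1, -0.4]
gripper_width: -0.0001
```

send_rows(
  moves=[
    [0,-0.17,0.03,0.05,0,0],
  ],
)

```text
time: 8.8
position: [0.6026, 0.0606, 0.1899]
eef_rot: [[-0.135, 0.991, 0.008], [0.991, 0.135, -0.002], [-0.003, 0.007, -1.0]]
force: [7.0, 1.2, -3.8]
gripper_width: 0.0
```

send_rows(
  moves=[
    [0,-0.17,0.03,0.08,0,0],
  ],
)

```text
time: 8.9
position: [0.6025, 0.0605, 0.1901]
eef_rot: [[-0.135, 0.991, 0.007], [0.991, 0.135, -0.002], [-0.003, 0.006, -1.0]]
force: [6.9, 0.4, -2.7]
gripper_width: -0.0001
```

send_rows(
  moves=[
    [0,-0.23,0.04,0.1,0,0],
  ],
)

```text
time: 9.0
position: [0.6018, 0.0604, 0.1902]
eef_rot: [[-0.136, 0.991, 0.005], [0.991, 0.136, -0.004], [-0.004, 0.004, -1.0]]
force: [8.5, 0.6, -2.9]
gripper_width: 0.0
```

send_rows(
  moves=[
    [0,-0.26,0.04,0.12,0,0],
  ],
)

```text
time: 9.1
position: [0.6007, 0.0603, 0.1903]
eef_rot: [[-0.136, 0.991, 0.001], [0.991, 0.136, -0.005], [-0.005, 0.0, -1.0]]
force: [7.8, 0.9, -2.7]
gripper_width: -0.0
```

send_rows(
  moves=[
    [0,-0.3,0.04,0.15,0,0],
  ],
)

```text
time: 9.2
position: [0.599, 0.0601, 0.1905]
eef_rot: [[-0.136, 0.991, -0.005], [0.991, 0.136, -0.006], [-0.006, -0.006, -1.0]]
force: [8.9, 1.4, -3.4]
gripper_width: -0.0002
```

send_rows(
  moves=[
    [0,-0.3,0.05,0.04,0,-0.1],
  ],
)

```text
time: 9.3
position: [0.5978, 0.06, 0.1906]
eef_rot: [[-0.148, 0.989, 0.001], [0.989, 0.148, -0.007], [-0.007, -0.0, -1.0]]
force: [10.1, 1.3, -2.2]
gripper_width: -0.0003
```

send_rows(
  moves=[
    [0,-0.3,0.05,0.08,0,-0.15],
    [0,-0.3,0.05,0.08,0,-0.15],
  ],
)

```text
time: 9.5
position: [0.591, 0.0591, 0.1901]
eef_rot: [[-0.181, 0.983, -0.004], [0.983, 0.181, -0.008], [-0.008, -0.006, -1.0]]
force: [1.2, 0.7, 1.8]
gripper_width: 0.0001
```

Run:
```python
from h import *
st();pic("wrist","w5",(120,60,520,400),2)
```

```text
t 9.50 p [0.591  0.0591 0.1901] yawx 100.43 zax [-0.0045 -0.0085 -1.    ] F [1.18 0.73 1.8 ] w 0.0001 j [-21.9  34.6  21.1  98.  -14.7  50.5  15.7]
```

View pics/w5.png

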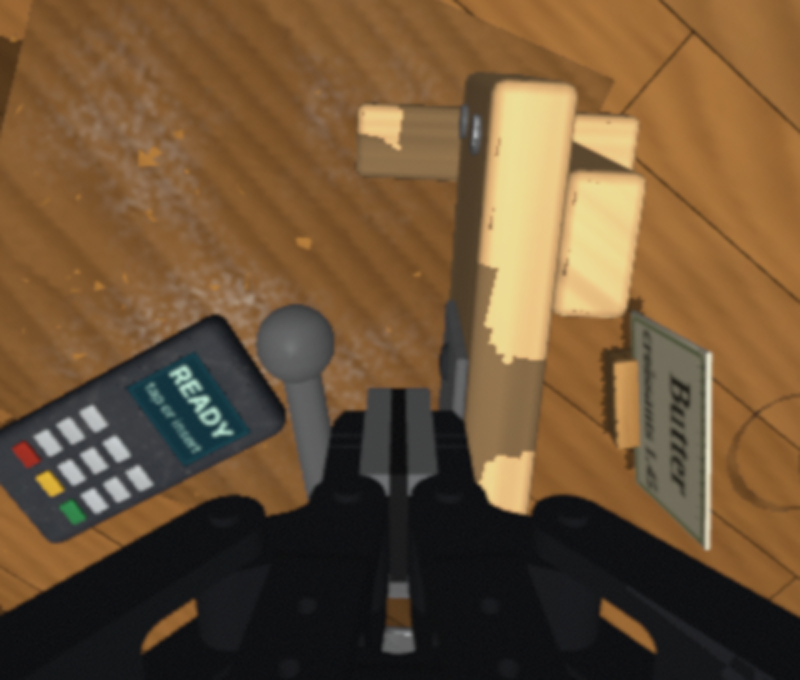

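send_rows(
  moves=[
    [0.05,-0.3,0,0,0,-0.8],
    [0.05,-0.3,0,0,0,-0.8],
    [0.05,-0.3,0,0,0,-0.8],
    [0.05,-0.3,0,0,0,-0.8],
    [0.05,-0.3,0,0,0,-0.8],
    [0.05,-0.3,0,0,0,-0.8],
  ],
)

```text
time: 10.15
position: [0.5518, 0.0489, 0.1902]
eef_rot: [[-0.647, 0.762, -0.008], [0.762, 0.647, -0.011], [-0.003, -0.014, -1.0]]
force: [1.6, 0.2, 0.9]
gripper_width: 0.0002
```

```bash
cat >> h.py <<'E'
EY=np.array([-np.sin(np.radians(7.7)),np.cos(np.radians(7.7)),0]);EX=np.array([EY[1],-EY[0],0])
PB=np.array([.596,-.0095,.215]);PA=PB-.2*EY
def rel(pin):
    s=ctrl.get_state();q=s["position"]-pin;print("rack dx %.4f dy %.4f dz %.4f"%(q@EX,q@EY,q[2]),"tool frame rel",np.round(s["eef_rot"].T@q,4))
E
python3 - <<'E'
from h import *
st();rel(PB)
E
```

```text
t 10.15 p [0.5518 0.0489 0.1902] yawx 130.33 zax [-0.0085 -0.0112 -0.9999] F [1.65 0.15 0.87] w 0.0002 j [-16.8  30.7  12.8 103.8  -8.1  47.   40.1]
rack dx -0.0359 dy 0.0638 dz -0.0248 tool frame rel [0.0732 0.0045 0.0245]
```

send_rows(
  moves=[
    [0.0,-0.3,0,0,0,-1],
    [0.0,-0.3,0,0,0,-1],
    [0.0,-0.3,0,0,0,-1],
    [0.02,-0.3,0,0,0,-1],
    [0.02,-0.3,0,0,0,-1],
    [0.02,-0.3,0,0,0,-1],
  ],
)

```text
time: 10.75
position: [0.5256, 0.0201, 0.1904]
eef_rot: [[-0.978, 0.209, -0.015], [0.21, 0.978, -0.011], [0.012, -0.014, -1.0]]
force: [1.1, 1.1, -0.0]
gripper_width: 0.0001
```

Run:
```python
from h import *
s=st();rel(PB);plan(tool(187.7),s["position"],1)
pic("wrist","w6",(120,60,520,400),2)
```

```text
t 10.75 p [0.5256 0.0201 0.1904] yawx 167.90 zax [-0.0147 -0.0108 -0.9998] F [ 1.08  1.1  -0.  ] w 0.0001 j [ -7.   28.2   2.  107.6  -0.6  45.2  73.1]
rack dx -0.0658 dy 0.0387 dz -0.0246 tool frame rel [0.0747 0.0145 0.0254]
N 1 row [-0.0, -0.0, -0.0, -0.109, -0.137, -3.3]
```

View pics/w6.png

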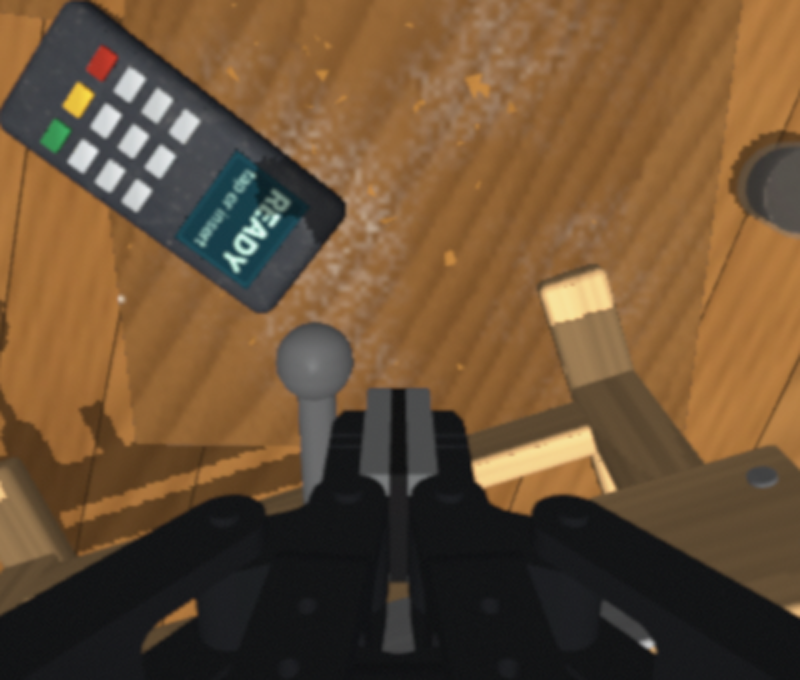

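send_rows(
  moves=[
    [0.0,-0.36,0,-0.03,-0.04,-0.9],
    [0.0,-0.36,0,-0.03,-0.04,-0.9],
    [0.0,-0.3,0,-0.03,-0.04,-0.7],
  ],
)

```text
time: 11.1
position: [0.5202, -0.0003, 0.1903]
eef_rot: [[-0.998, -0.059, -0.006], [-0.059, 0.998, -0.002], [0.006, -0.001, -1.0]]
force: [0.2, 1.7, 1.5]
gripper_width: 0.0002
```

Run:
```python
from h import *
s=st();rel(PB);plan(tool(187.7),s["position"],1)
```

```text
t 11.10 p [ 5.202e-01 -3.000e-04  1.903e-01] yawx -176.64 zax [-0.0063 -0.0017 -1.    ] F [0.21 1.68 1.48] w 0.0002 j [ -1.3  27.5  -2.7 108.8   1.9  44.1  88.4]
rack dx -0.0739 dy 0.0193 dz -0.0247 tool frame rel [0.075  0.0137 0.0252]
N 1 row [0.0, -0.0, -0.0, -0.01, -0.062, -0.724]
```

send_rows(
  moves=[
    [0.0,-0.2,0,-0.01,-0.05,-0.6],
  ],
)

```text
time: 11.2
position: [0.5197, -0.0045, 0.1903]
eef_rot: [[-0.993, -0.121, -0.002], [-0.121, 0.993, 0.0], [0.002, 0.0, -1.0]]
force: [0.4, 3.7, 2.1]
gripper_width: -0.0001
```

send_rows(
  moves=[
    [0.0,-0.1,0,0,0,0],
  ],
)

```text
time: 11.3
position: [0.5197, -0.0045, 0.1904]
eef_rot: [[-0.993, -0.12, -0.002], [-0.12, 0.993, 0.003], [0.002, 0.003, -1.0]]
force: [0.5, 7.1, 0.5]
gripper_width: -0.0004
```

send_rows(
  moves=[
    [0.0,-0.1,0,0,0,0],
  ],
)

```text
time: 11.4
position: [0.5197, -0.0043, 0.1904]
eef_rot: [[-0.993, -0.119, -0.003], [-0.119, 0.993, 0.006], [0.002, 0.006, -1.0]]
force: [1.3, 4.9, 0.4]
gripper_width: 0.0001
```

Run:
```python
from h import *
s=st();rel(PB)
```

```text
t 11.40 p [ 0.5197 -0.0043  0.1904] yawx -173.18 zax [-0.0027  0.0058 -1.    ] F [1.34 4.94 0.43] w 0.0001 j [  0.4  27.3  -3.9 109.    2.1  43.8  92.1]
rack dx -0.0749 dy 0.0153 dz -0.0246 tool frame rel [0.0751 0.014  0.0248]
```

send_rows(
  moves=[
    [0.0,0.5,0,0,0,0],
    [0.0,0.3,-0.5,0.06,0,0],
    [0.2,0,-1,0,0,0],
    [0.5,-0.5,-1,0,0,0],
    [0.5,-1,-1,0,0,0],
    [0.5,-1,-1,0,0,0],
    [0.5,-1,-0.5,0,0,0],
    [0.5,-1,0,0,0,0],
    [0.5,-1,0,0,0,0],
    [0.5,-1,0,0,0,0],
    [0,0,0,0,0,0],
  ],
  hand=0.3,
)

```text
time: 12.5
position: [0.4516, -0.1267, 0.3002]
eef_rot: [[-0.994, -0.11, -0.011], [-0.11, 0.994, -0.01], [0.012, -0.009, -1.0]]
force: [-0.4, -0.6, -0.3]
gripper_width: 0.0555
```

Run:
```python
from h import *
s=st();rel(PA);pic("wrist","w7")
```

```text
t 12.50 p [ 0.4516 -0.1267  0.3002] yawx -173.67 zax [-0.0107 -0.0099 -0.9999] F [-0.37 -0.58 -0.29] w 0.0555 j [ 12.4  15.7  -0.9 107.4   1.1  57.4 107.3]
rack dx -0.1588 dy 0.1032 dz 0.0852 tool frame rel [ 0.1622  0.0986 -0.0842]
```

View pics/w7.png

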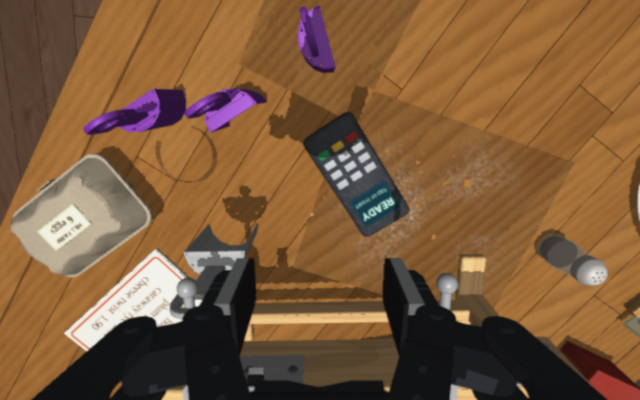

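Run:
```python
from h import *
a=cv2.imread("pics/w7_full.png");cv2.imwrite("pics/w7c.png",cv2.resize(a[210:340,160:260],None,fx=4.5,fy=4.5,interpolation=cv2.INTER_CUBIC))
cv2.imwrite("pics/w7d.png",cv2.resize(a[260:320,420:480],None,fx=6,fy=6,interpolation=cv2.INTER_CUBIC))
```

```text
(no output)
```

View pics/w7c.png

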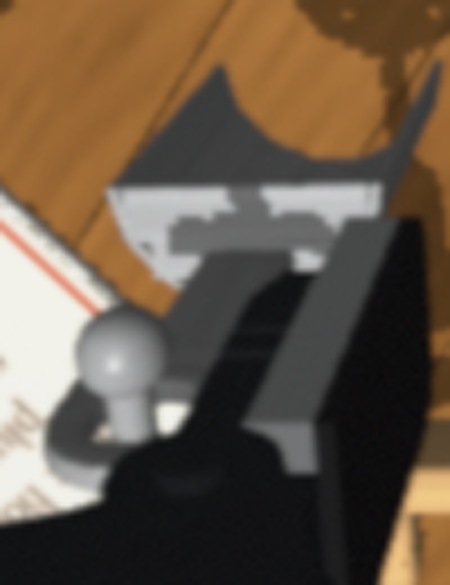

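View pics/w7d.png

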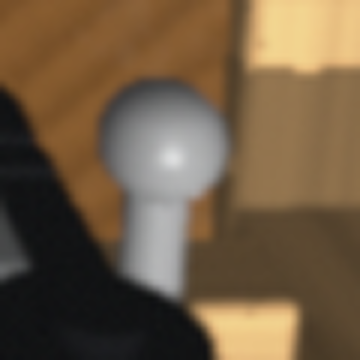

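Run:
```python
from h import *
c=dict(np.load("w7_c.npz"))
A=onz(c,(186.5,287.8),.215);B=onz(c,(447.1,283.3),.215);v=B-A
print(A,B,np.linalg.norm(v),np.degrees(np.arctan2(-v[0],v[1])))
print("pred A",PA-.094*EX,"B",PB-.094*EX)
```

```text
[ 0.53046751 -0.22093604  0.215     ] [ 0.50352234 -0.0222947   0.215     ] 0.2004605276529178 7.7248715391917955
pred A [ 0.52964482 -0.22029134  0.215     ] B [ 0.50284758 -0.0220947   0.215     ]
```

Run:
```python
from h import *
p=PA-.12*EX;p[2]=.29;plan(tool(187.7),p,6)
```

```text
N 6 row [-0.326, -0.871, 0.087, -0.011, -0.017, -0.034]
```

send_rows(
  moves=[
    [-0.32,-0.85,0.08,-0.01,-0.017,-0.034],
    [-0.32,-0.85,0.08,-0.01,-0.017,-0.034],
    [-0.32,-0.85,0.08,-0.01,-0.017,-0.034],
    [-0.32,-0.85,0.08,-0.01,-0.017,-0.034],
    [-0.32,-0.85,0.08,-0.01,-0.017,-0.034],
    [-0.1,-0.2,0.08,-0.01,-0.017,-0.034],
    [0,0,0,0,0,0],
  ],
  hand=0.4,
)

```text
time: 13.25
position: [0.5007, -0.2004, 0.2918]
eef_rot: [[-0.99, -0.144, -0.001], [-0.144, 0.99, 0.003], [0.001, 0.003, -1.0]]
force: [0.0, 0.3, 0.4]
gripper_width: 0.0594
```

Run:
```python
from h import *
s=st();rel(PA);pic("wrist","w8",(220,140,420,340),4)
```

```text
t 13.25 p [ 0.5007 -0.2004  0.2918] yawx -171.74 zax [-0.0013  0.003  -1.    ] F [0.02 0.33 0.43] w 0.0594 j [ 1.900e+01  2.220e+01 -2.000e-01  9.870e+01 -1.000e-01  5.920e+01
  1.172e+02]
rack dx -0.1200 dy 0.0236 dz 0.0768 tool frame rel [ 0.1198  0.025  -0.0766]
```

View pics/w8.png

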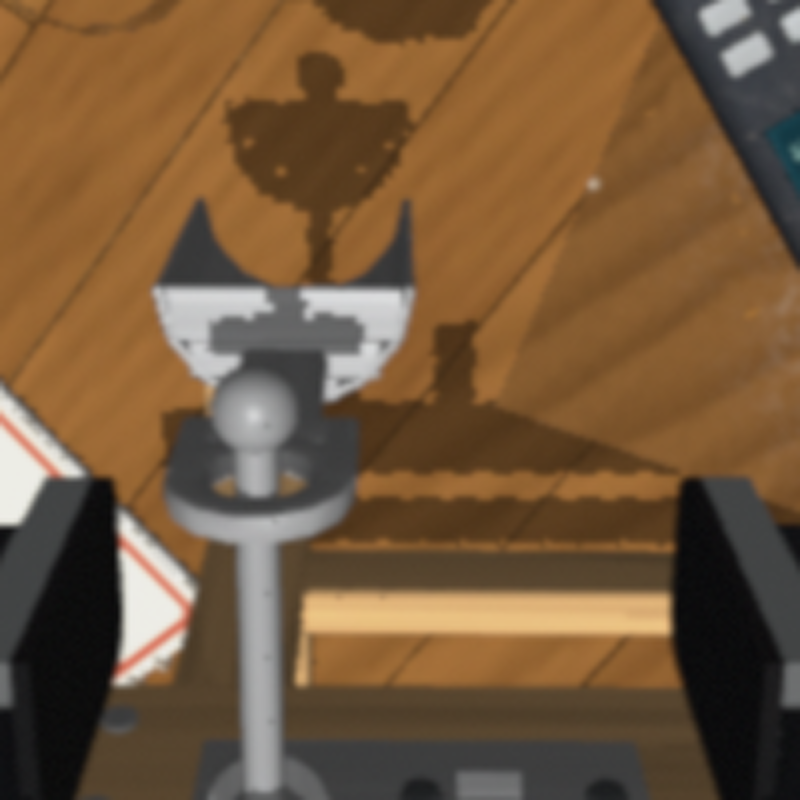

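Run:
```python
from h import *
c=dict(np.load("w8_c.npz"))
g=lambda u,v:(u/4+220-.4,v/4+140-.4)
for u,v in[(260,512),(260,540)]:
    P=onz(c,g(u,v),.227);print(P,(P-PA)@EX,(P-PA)@EY)
for u,v in[(168,470),(358,470)]:
    P=onz(c,g(u,v),.209);print(P,(P-PA)@EX,(P-PA)@EY)
P=onz(c,g(255,410),.215);print("ball",P,(P-PA)@EX,(P-PA)@EY)
d=np.load("w8.npy")
for u,v in[(260,525),(190,500),(330,500),(300,380),(255,410)]:
    a=g(u,v);o,q=ray(c,a);P=o+q*d[int(round(a[1])),int(round(a[0]))];print((P-PA)@EX,(P-PA)@EY,P[2])
```

```text
[ 0.54422833 -0.21712157  0.227     ] -0.07912327414276961 0.001187200939788019
[ 0.54963294 -0.21649835  0.227     ] -0.07368389589154067 0.0010806610819601337
[ 0.54767029 -0.23551815  0.209     ] -0.07817723603089392 -0.017504678029098303
[ 0.5426629 -0.2006003  0.209    ] -0.07846097175634305 0.017769250756438544
ball [ 0.53064941 -0.22065875  0.215     ] -0.09305369483884929 -0.0004986920841487763
-0.07590644471236409 0.0010085701013995499 0.22569871572185463
-0.07854624839376108 -0.011701347743305222 0.22160329308219417
-0.07719150324400655 0.012967339282145248 0.21859477929586604
-0.0778430186737206 0.004217668965808898 0.16434256593179014
-0.09610349997662407 0.00020245440293520026 0.22192242844540755
```

Run:
```python
from h import *
p=PA-.0762*EX;p[2]=.25;plan(tool(187.7),p,4)
```

```text
N 4 row [-0.546, -0.305, 0.523, 0.008, -0.002, 0.025]
```

send_rows(
  moves=[
    [-0.54,-0.3,0.3,0.008,0,0.02],
    [-0.54,-0.3,0.5,0.008,0,0.02],
    [-0.4,-0.25,0.5,0.008,0,0.02],
    [-0.1,-0.1,0.2,0,0,0.02],
    [0,0,0,0,0,0],
  ],
)

```text
time: 13.8
position: [0.5377, -0.2115, 0.2588]
eef_rot: [[-0.99, -0.139, -0.002], [-0.139, 0.99, 0.002], [0.001, 0.002, -1.0]]
force: [-0.1, -0.1, 0.7]
gripper_width: 0.06
```

Run:
```python
from h import *
s=st();rel(PA)
p=PA-.0762*EX;p[2]=.20;plan(tool(187.7),p,3)
pic("wrist","w9",(220,140,420,340),3)
```

```text
t 13.80 p [ 0.5377 -0.2115  0.2588] yawx -172.00 zax [-0.0017  0.0021 -1.    ] F [-0.09 -0.05  0.73] w 0.0600 j [ 1.880e+01  2.740e+01 -1.000e-01  9.560e+01 -1.000e-01  5.710e+01
  1.168e+02]
rack dx -0.0848 dy 0.0076 dz 0.0438 tool frame rel [ 0.0848  0.0082 -0.0437]
N 3 row [-0.144, -0.129, 0.98, 0.007, -0.005, 0.017]
```

View pics/w9.png

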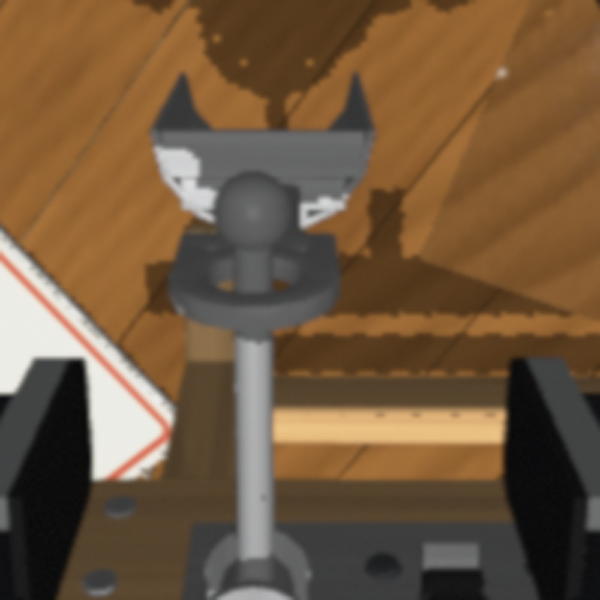

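send_rows(
  moves=[
    [-0.25,-0.22,0.2,0.007,0,0.03],
    [-0.15,-0.13,0.2,0.007,0,0.02],
    [0,0,0,0,0,0],
  ],
)

```text
time: 14.15
position: [0.547, -0.2179, 0.2508]
eef_rot: [[-0.991, -0.133, -0.001], [-0.133, 0.991, 0.0], [0.001, 0.0, -1.0]]
force: [-0.1, -0.8, -0.3]
gripper_width: 0.0597
```

Run:
```python
from h import *
s=st();rel(PA)
p=PA-.0762*EX;p[2]=.170;plan(tool(187.7),p,4)
```

```text
t 14.15 p [ 0.547  -0.2179  0.2508] yawx -172.35 zax [-9.e-04  3.e-04 -1.e+00] F [-0.14 -0.8  -0.31] w 0.0597 j [ 1.890e+01  2.880e+01  1.000e-01  9.450e+01 -0.000e+00  5.670e+01
  1.167e+02]
rack dx -0.0765 dy 0.0001 dz 0.0358 tool frame rel [ 0.0766  0.     -0.0358]
N 4 row [-0.005, -0.001, 1.011, 0.001, -0.002, -0.002]
```

send_rows(
  moves=[
    [0,0,0.6,0,0,0],
    [0,0,0.8,0,0,0],
    [0,0,0.7,0,0,0],
    [0,0,0.4,0,0,0],
    [0,0,0,0,0,0],
  ],
)

```text
time: 14.65
position: [0.5463, -0.2179, 0.1976]
eef_rot: [[-0.991, -0.133, -0.001], [-0.133, 0.991, 0.0], [0.001, 0.0, -1.0]]
force: [-0.7, -0.3, -0.6]
gripper_width: 0.0594
```

Run:
```python
from h import *
s=st();rel(PA)
p=PA-.0762*EX;p[2]=.170;plan(tool(187.7),p,1);pic("wrist","w10",(170,100,470,400),2.5)
```

```text
t 14.65 p [ 0.5463 -0.2179  0.1976] yawx -172.38 zax [-7.e-04  3.e-04 -1.e+00] F [-0.73 -0.26 -0.61] w 0.0594 j [ 19.   32.   -0.   98.3   0.   49.8 116.6]
rack dx -0.0772 dy 0.0001 dz -0.0174 tool frame rel [0.0772 0.     0.0174]
N 1 row [-0.051, -0.006, 1.38, 0.004, -0.006, -0.013]
```

View pics/w10.png

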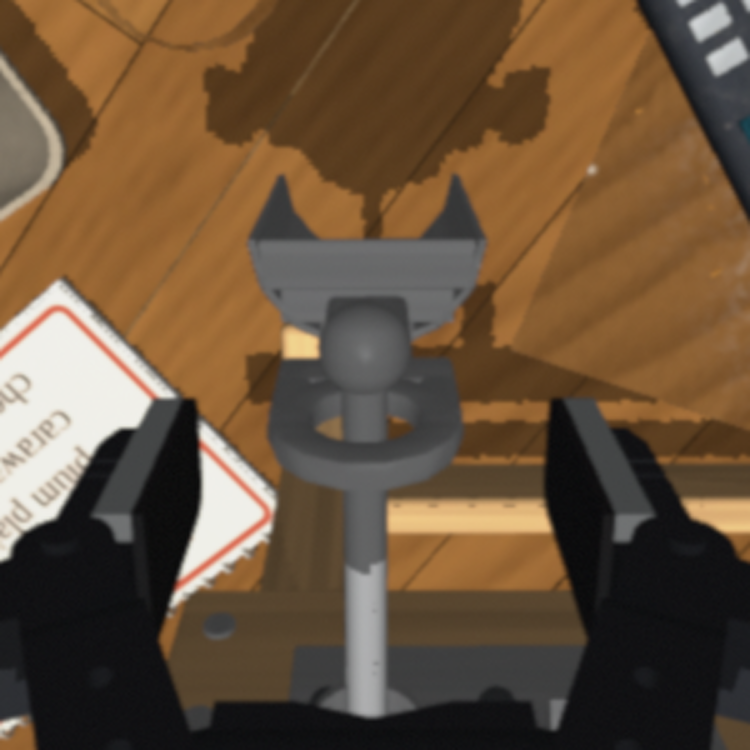

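send_rows(
  moves=[
    [-0.03,-0.06,0.6,0,0,0],
    [-0.02,0,0.4,0,0,0],
    [0,0,0.2,0,0,0],
    [0,0,0,0,0,0],
  ],
)

```text
time: 15.1
position: [0.5488, -0.2195, 0.1734]
eef_rot: [[-0.991, -0.133, 0.002], [-0.133, 0.991, -0.001], [-0.002, -0.001, -1.0]]
force: [-0.1, -0.1, -1.0]
gripper_width: 0.0598
```

Run:
```python
from h import *
s=st();rel(PA)
p=PA-.0762*EX;p[2]=.170;plan(tool(187.7),p,1);pic("wrist","w11",(170,100,470,400),2.5)
```

```text
t 15.10 p [ 0.5488 -0.2195  0.1734] yawx -172.38 zax [ 2.5e-03 -8.0e-04 -1.0e+00] F [-0.07 -0.06 -1.02] w 0.0598 j [ 1.910e+01  3.380e+01 -1.000e-01  9.940e+01  1.000e-01  4.660e+01
  1.166e+02]
rack dx -0.0749 dy -0.0018 dz -0.0416 tool frame rel [ 0.075  -0.0018  0.0415]
N 1 row [0.064, 0.089, 0.168, -0.011, 0.023, -0.013]
```

View pics/w11.png

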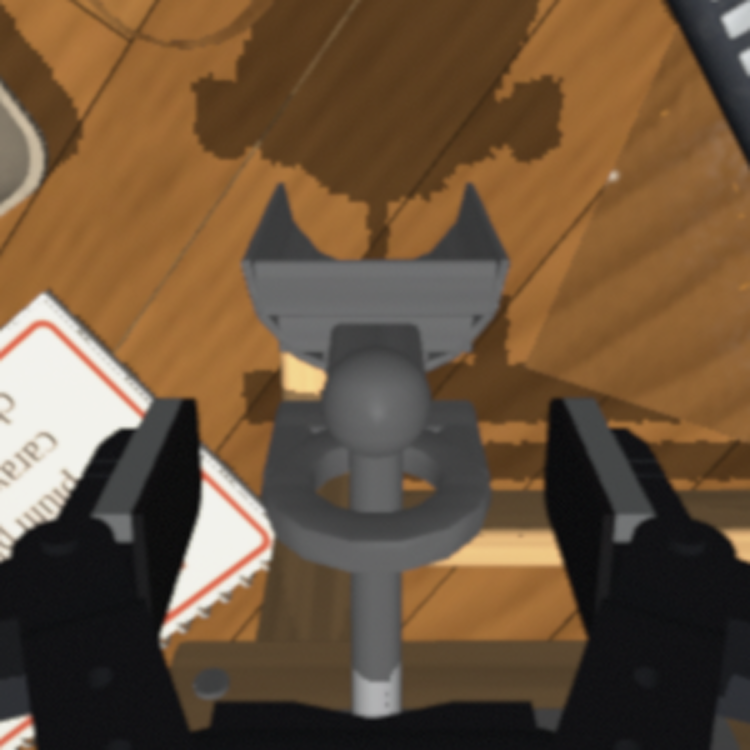

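send_rows(
  moves=[
    [0.0,0.01,0.16,0,0.02,0],
    [0,0,0,0,0,0],
  ],
)

```text
time: 15.35
position: [0.5493, -0.2195, 0.1707]
eef_rot: [[-0.991, -0.133, 0.002], [-0.133, 0.991, -0.002], [-0.001, -0.002, -1.0]]
force: [-0.1, -0.6, 0.5]
gripper_width: 0.0601
```

send_rows(
  moves=[
    [0,0,0,0,0,0],
    [0,0,0,0,0,0],
    [0,0,0,0,0,0],
    [0,0,0,0,0,0],
    [0,0,0,0,0,0],
  ],
  hand=-1,
  force=25,
)

```text
time: 15.85
position: [0.5496, -0.2198, 0.1713]
eef_rot: [[-0.991, -0.132, 0.003], [-0.132, 0.991, -0.002], [-0.002, -0.003, -1.0]]
force: [0.3, 0.3, 0.2]
gripper_width: 0.0349
```

Run:
```python
from h import *
s=st();rel(PA)
pic("wrist","w12",(170,100,470,400),2.5)
```

```text
t 15.85 p [ 0.5496 -0.2198  0.1713] yawx -172.39 zax [ 0.0027 -0.0022 -1.    ] F [0.34 0.32 0.22] w 0.0349 j [ 1.910e+01  3.400e+01 -0.000e+00  9.950e+01  1.000e-01  4.640e+01
  1.166e+02]
rack dx -0.0742 dy -0.0022 dz -0.0437 tool frame rel [ 0.0743 -0.0022  0.0435]
```

View pics/w12.png

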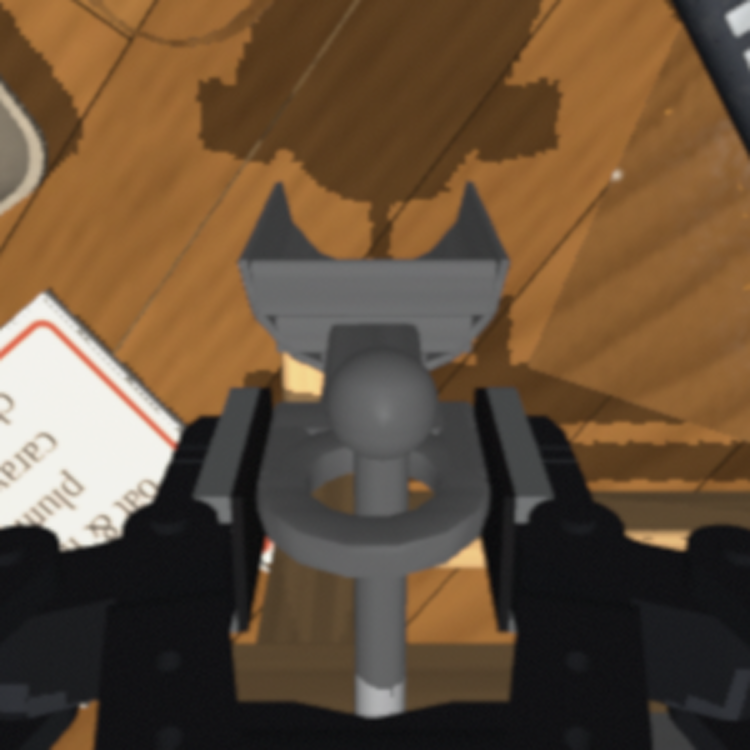

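send_rows(
  moves=[
    [0,0.06,-0.15,0,0,0],
    [0,0,-0.13,0,0,0],
    [0,0,0,0,0,0],
  ],
)

```text
time: 16.2
position: [0.5491, -0.2181, 0.177]
eef_rot: [[-0.991, -0.133, 0.002], [-0.133, 0.991, -0.002], [-0.002, -0.002, -1.0]]
force: [0.7, -0.3, -1.3]
gripper_width: 0.0353
```

Run:
```python
from h import *
s=st();rel(PA)
pic("wrist","w13",(220,180,420,350),4)
```

```text
t 16.20 p [ 0.5491 -0.2181  0.177 ] yawx -172.38 zax [ 0.0017 -0.0017 -1.    ] F [ 0.68 -0.28 -1.28] w 0.0353 j [ 1.890e+01  3.350e+01 -0.000e+00  9.930e+01  1.000e-01  4.710e+01
  1.165e+02]
rack dx -0.0744 dy -0.0005 dz -0.0380 tool frame rel [ 0.0745 -0.0005  0.0379]
```

View pics/w13.png

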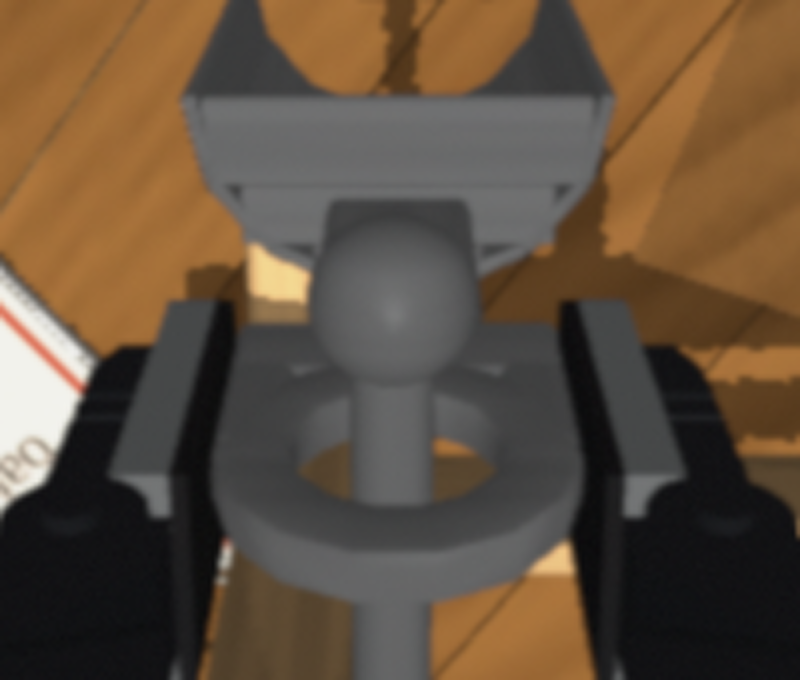

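send_rows(
  moves=[
    [0.15,-0.03,-0.02,0,0,0],
    [0.25,0,0,0,0,0],
    [0.15,0,0,0,0,0],
  ],
)

```text
time: 16.55
position: [0.5374, -0.2201, 0.177]
eef_rot: [[-0.991, -0.133, 0.001], [-0.133, 0.991, -0.001], [-0.001, -0.001, -1.0]]
force: [-0.4, -0.0, -0.4]
gripper_width: 0.0353
```

Run:
```python
from h import *
s=st();rel(PA)
pic("wrist","w14",(220,180,420,350),4)
```

```text
t 16.55 p [ 0.5374 -0.2201  0.177 ] yawx -172.35 zax [ 0.0012 -0.0014 -1.    ] F [-0.42 -0.02 -0.44] w 0.0353 j [ 1.950e+01  3.280e+01 -1.000e-01  1.008e+02  1.000e-01  4.630e+01
  1.170e+02]
rack dx -0.0863 dy -0.0008 dz -0.0380 tool frame rel [ 0.0863 -0.0008  0.0379]
```

View pics/w14.png

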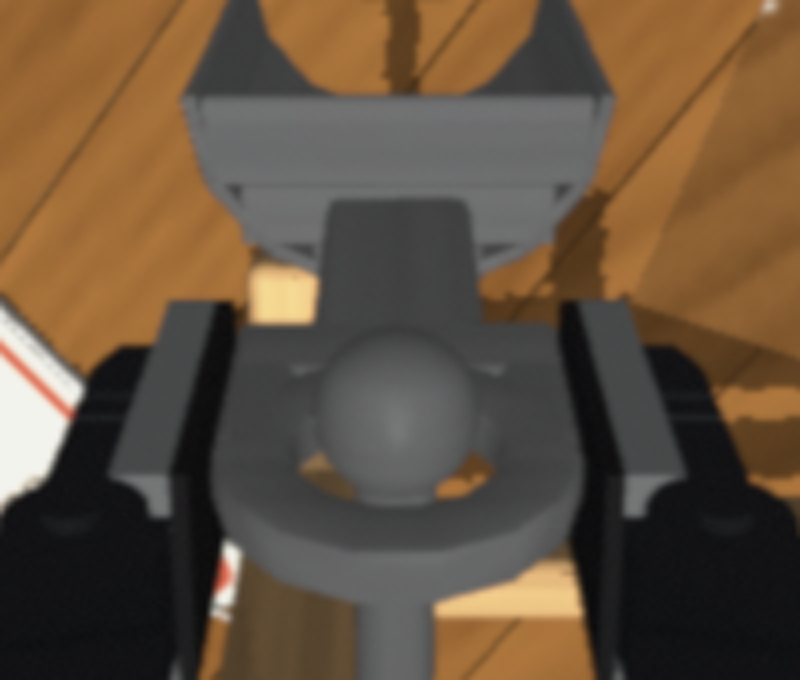

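send_rows(
  moves=[
    [0.15,0,0,0,0,0],
    [0.12,0,0,0,0,0],
  ],
)

```text
time: 16.8
position: [0.5311, -0.2211, 0.1771]
eef_rot: [[-0.991, -0.132, 0.001], [-0.132, 0.991, -0.001], [-0.001, -0.001, -1.0]]
force: [-0.1, 0.1, -0.9]
gripper_width: 0.0351
```

send_rows(
  moves=[
    [0.15,0,0,0,0,0],
    [0.15,0,0,0,0,0],
  ],
)

```text
time: 17.0
position: [0.5247, -0.2219, 0.1771]
eef_rot: [[-0.991, -0.133, 0.001], [-0.133, 0.991, -0.001], [-0.001, -0.001, -1.0]]
force: [0.6, 0.4, -1.1]
gripper_width: 0.0355
```

Run:
```python
from h import *
s=st();rel(PA)
pic("wrist","w15",(220,180,420,350),4)
```

```text
t 17.00 p [ 0.5247 -0.2219  0.1771] yawx -172.38 zax [ 8.0e-04 -1.4e-03 -1.0e+00] F [ 0.64  0.38 -1.11] w 0.0355 j [ 2.010e+01  3.200e+01 -1.000e-01  1.025e+02  2.000e-01  4.540e+01
  1.176e+02]
rack dx -0.0991 dy -0.0009 dz -0.0379 tool frame rel [ 0.0991 -0.001   0.0379]
```

View pics/w15.png

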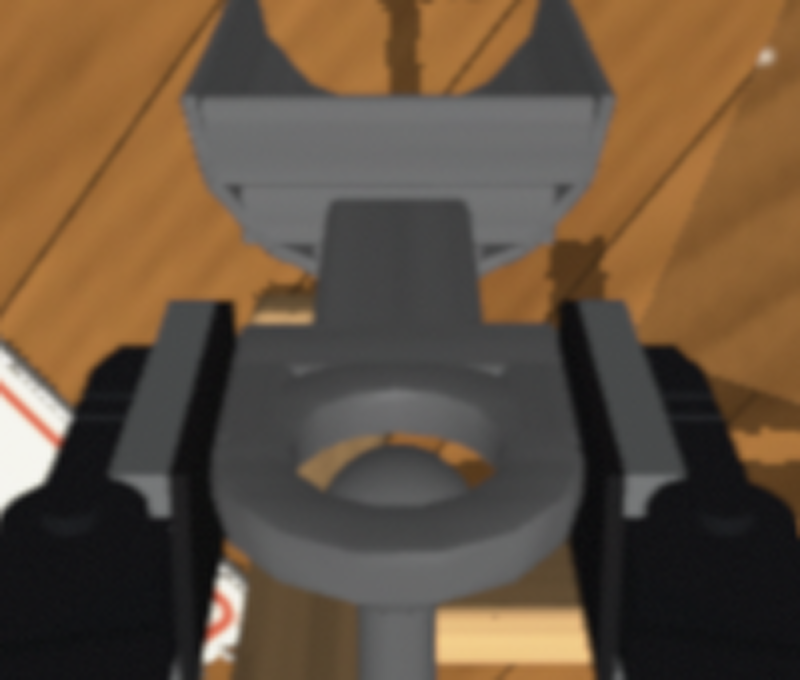

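send_rows(
  moves=[
    [0.3,0,0,0,0,0],
    [0.5,0,0,0,0,0],
    [0.4,0,-0.1,0,0,0],
    [0,0.3,0,0,0,0],
    [0,0.6,0,0,0,0],
    [0,0.8,0,0,0,0],
    [0,0.9,0,0,0,0],
    [0,0.9,0,0,0,0],
    [0,0.9,0,0,0,0],
    [0,0.9,0,0,0,0],
    [0,0.8,0,0,0,0],
    [0,0.5,0,0,0,0],
  ],
)

```text
time: 18.25
position: [0.4792, -0.0796, 0.1795]
eef_rot: [[-0.99, -0.138, 0.002], [-0.138, 0.99, 0.002], [-0.002, 0.002, -1.0]]
force: [0.3, -0.6, -1.7]
gripper_width: 0.035
```

Run:
```python
from h import *
s=st();rel(PB)
p=PB-.125*EX-.0009*EY;p[2]=.177;plan(tool(187.65),p,3)
```

```text
t 18.25 p [ 0.4792 -0.0796  0.1795] yawx -172.07 zax [ 0.0016  0.002  -1.    ] F [ 0.27 -0.56 -1.73] w 0.0350 j [ 6.500e+00  2.560e+01 -4.000e-01  1.149e+02  1.000e-01  3.930e+01
  1.040e+02]
rack dx -0.1252 dy -0.0538 dz -0.0355 tool frame rel [ 0.1255 -0.0533  0.0352]
N 3 row [-0.005, 0.881, 0.043, 0.006, 0.006, 0.016]
```

send_rows(
  moves=[
    [0,0.6,0.0,0.006,0.006,0.016],
    [0,0.7,0.0,0.006,0.006,0.016],
    [0,0.7,0.04,0.006,0.006,0.016],
    [0,0.4,0.04,0,0,0],
    [0,0.1,0,0,0,0],
    [0,0,0,0,0,0],
  ],
)

```text
time: 18.85
position: [0.4718, -0.0229, 0.1782]
eef_rot: [[-0.99, -0.138, 0.001], [-0.138, 0.99, 0.001], [-0.001, 0.0, -1.0]]
force: [-0.2, 0.8, -1.0]
gripper_width: 0.0352
```

Run:
```python
from h import *
s=st();rel(PB)
p=PB-.125*EX-.0009*EY;p[2]=.177;plan(tool(187.65),p,1);pic("wrist","w16",(220,180,420,350),4)
```

```text
t 18.85 p [ 0.4718 -0.0229  0.1782] yawx -172.07 zax [ 9.e-04  5.e-04 -1.e+00] F [-0.18  0.78 -1.03] w 0.0352 j [ -0.4  24.8  -0.3 116.9   0.2  38.2  97.1]
rack dx -0.1249 dy 0.0033 dz -0.0368 tool frame rel [0.1249 0.0038 0.0367]
N 1 row [0.005, -0.212, 0.06, 0.004, 0.009, 0.046]
```

View pics/w16.png

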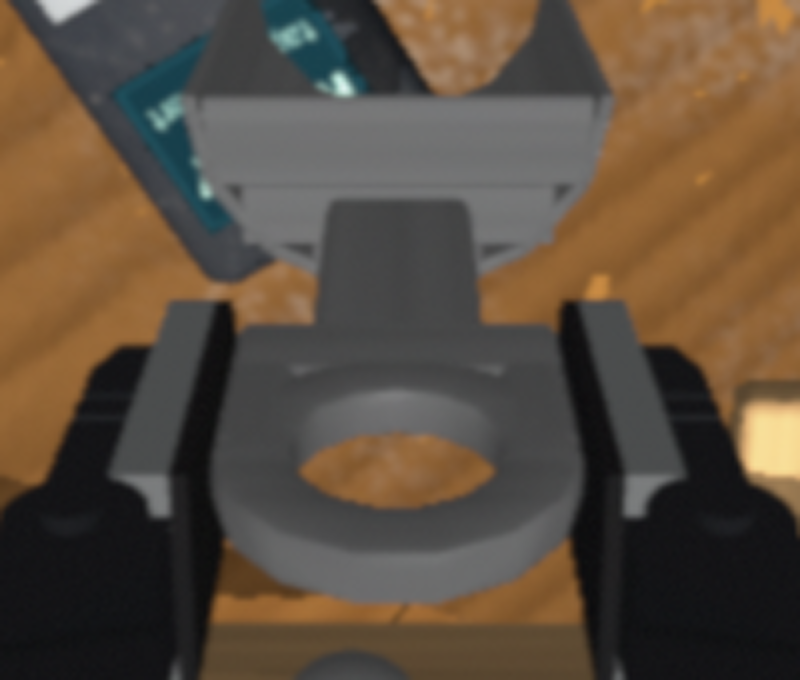

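send_rows(
  moves=[
    [0,-0.2,0.06,0.004,0.009,0.046],
    [0,0,0,0,0,0],
  ],
)

```text
time: 19.1
position: [0.4726, -0.0289, 0.1769]
eef_rot: [[-0.991, -0.13, 0.0], [-0.13, 0.991, -0.001], [-0.0, -0.001, -1.0]]
force: [0.1, -0.3, -1.9]
gripper_width: 0.0351
```

Run:
```python
from h import *
s=st();rel(PB)
p=PB-.112*EX-.0009*EY;p[2]=.177;plan(tool(187.65),p,1);pic("wrist","w17",(220,180,420,400),3.5)
```

```text
t 19.10 p [ 0.4726 -0.0289  0.1769] yawx -172.52 zax [ 3.e-04 -9.e-04 -1.e+00] F [ 0.09 -0.35 -1.92] w 0.0351 j [  0.2  25.   -0.2 116.8   0.2  38.2  97.4]
rack dx -0.1249 dy -0.0027 dz -0.0381 tool frame rel [ 0.1249 -0.0031  0.038 ]
N 1 row [-0.643, 0.093, -0.003, -0.009, 0.002, -0.028]
```

View pics/w17.png

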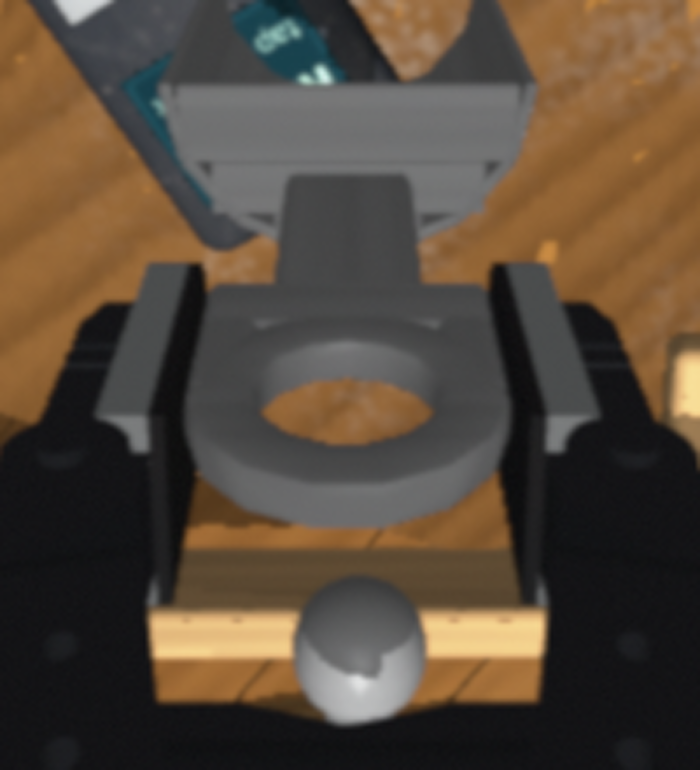

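send_rows(
  moves=[
    [-0.25,0.085,0,0,0,-0.02],
    [-0.15,0,0,0,0,0],
    [0,0,0,0,0,0],
  ],
)

```text
time: 19.45
position: [0.4813, -0.0266, 0.177]
eef_rot: [[-0.991, -0.131, 0.001], [-0.131, 0.991, -0.001], [-0.001, -0.001, -1.0]]
force: [0.9, 0.3, -1.2]
gripper_width: 0.0354
```

Run:
```python
from h import *
s=st();rel(PB)
p=PB-.112*EX-.0009*EY;p[2]=.177;plan(tool(187.65),p,1);pic("wrist","w18",(220,180,420,400),3.5)
```

```text
t 19.45 p [ 0.4813 -0.0266  0.177 ] yawx -172.48 zax [ 8.e-04 -8.e-04 -1.e+00] F [ 0.89  0.35 -1.25] w 0.0354 j [-1.000e-01  2.560e+01 -2.000e-01  1.156e+02  2.000e-01  3.870e+01
  9.710e+01]
rack dx -0.1159 dy -0.0016 dz -0.0380 tool frame rel [ 0.116  -0.0019  0.0379]
N 1 row [-0.196, 0.035, 0.001, -0.008, 0.007, -0.022]
```

View pics/w18.png

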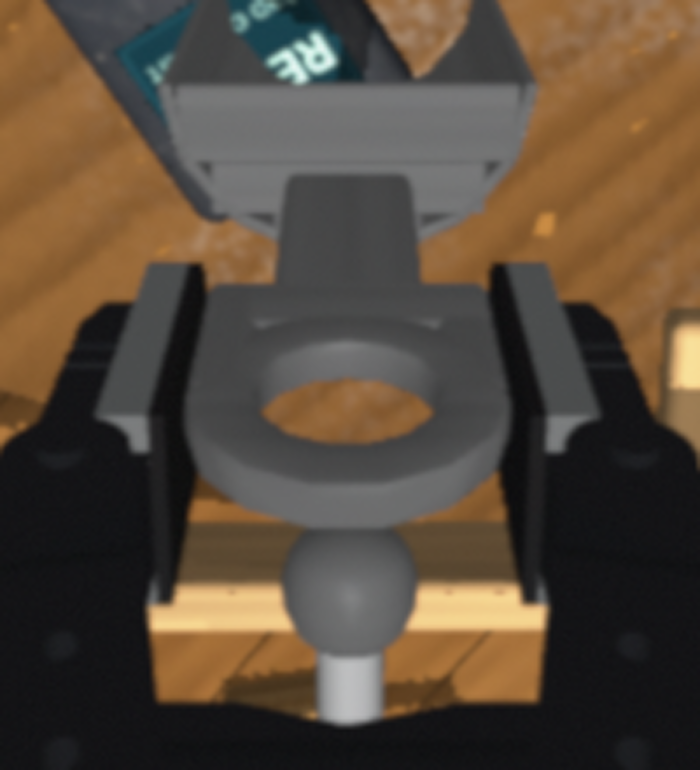

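send_rows(
  moves=[
    [-0.15,0.02,0,0,0,-0.02],
    [-0.15,0,0,0,0,0],
  ],
)

```text
time: 19.7
position: [0.4869, -0.0254, 0.1769]
eef_rot: [[-0.991, -0.133, -0.0], [-0.133, 0.991, -0.001], [0.0, -0.001, -1.0]]
force: [-0.2, -0.3, -1.2]
gripper_width: 0.0353
```

Run:
```python
from h import *
s=st();rel(PB)
pic("wrist","w19",(220,180,420,400),3.5)
```

```text
t 19.70 p [ 0.4869 -0.0254  0.1769] yawx -172.35 zax [-0.e+00 -8.e-04 -1.e+00] F [-0.19 -0.33 -1.2 ] w 0.0353 j [ -0.2  26.   -0.2 114.8   0.2  39.2  97.1]
rack dx -0.1103 dy -0.0011 dz -0.0381 tool frame rel [ 0.1103 -0.0012  0.0381]
```

View pics/w19.png

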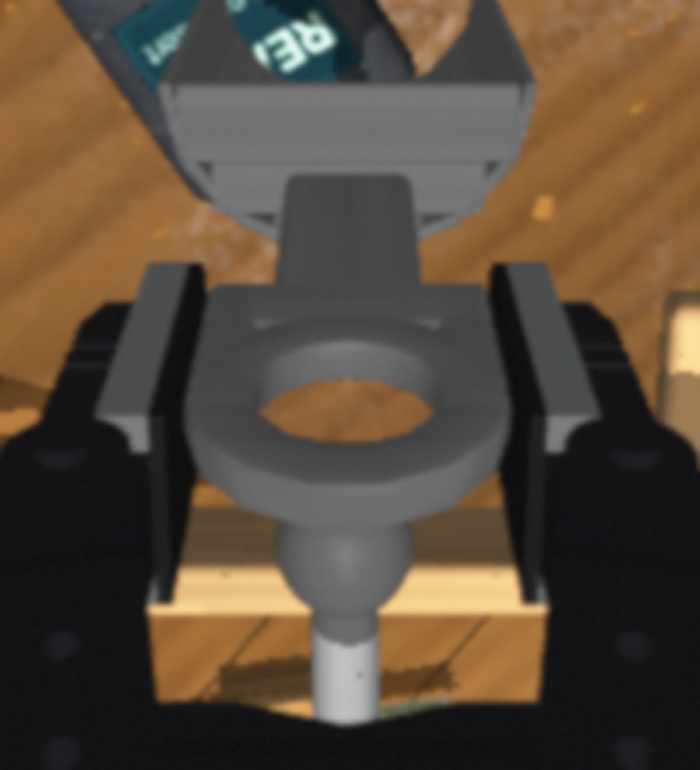

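send_rows(
  moves=[
    [-0.15,0,0,0,0,0],
    [-0.15,0,0,0,0,0],
  ],
)

```text
time: 19.95
position: [0.4937, -0.0244, 0.1769]
eef_rot: [[-0.991, -0.133, 0.0], [-0.133, 0.991, -0.001], [-0.0, -0.001, -1.0]]
force: [0.6, 1.0, -1.9]
gripper_width: 0.0351
```

send_rows(
  moves=[
    [-0.15,0,0,0,0,0],
  ],
)

```text
time: 20.05
position: [0.4969, -0.0239, 0.177]
eef_rot: [[-0.991, -0.133, 0.0], [-0.133, 0.991, -0.001], [-0.0, -0.001, -1.0]]
force: [-0.2, -0.5, -1.6]
gripper_width: 0.0352
```

send_rows(
  moves=[
    [-0.15,0,0,0,0,0],
  ],
)

```text
time: 20.15
position: [0.5002, -0.0235, 0.1769]
eef_rot: [[-0.991, -0.133, 0.0], [-0.133, 0.991, -0.001], [-0.0, -0.001, -1.0]]
force: [-0.9, -0.2, -2.1]
gripper_width: 0.0352
```

Run:
```python
from h import *
s=st();rel(PB)
pic("wrist","w20",(220,180,420,400),3.5)
```

```text
t 20.15 p [ 0.5002 -0.0235  0.1769] yawx -172.34 zax [ 4.e-04 -7.e-04 -1.e+00] F [-0.86 -0.17 -2.06] w 0.0352 j [ -0.4  27.   -0.2 112.9   0.2  40.1  96.9]
rack dx -0.0968 dy -0.0010 dz -0.0381 tool frame rel [ 0.0968 -0.001   0.0381]
```

View pics/w20.png

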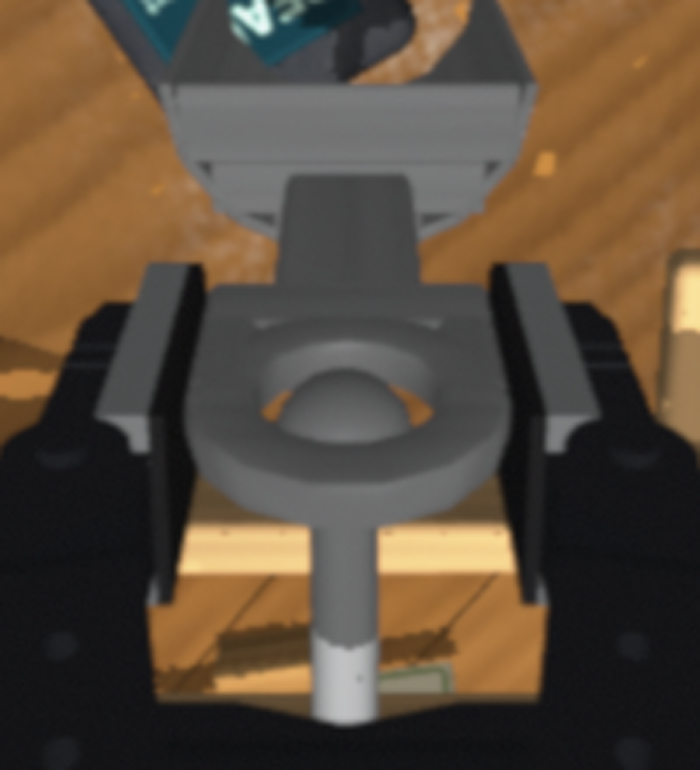

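send_rows(
  moves=[
    [-0.2,0,0,0,0,0],
    [-0.2,0,0,0,0,0],
    [-0.2,0,0,0,0,0],
  ],
)

```text
time: 20.5
position: [0.5134, -0.0217, 0.1769]
eef_rot: [[-0.991, -0.133, 0.001], [-0.133, 0.991, -0.001], [-0.001, -0.001, -1.0]]
force: [-0.0, -0.5, -0.5]
gripper_width: 0.0353
```

send_rows(
  moves=[
    [-0.3,0,0,0,0,0],
    [-0.3,0,0,0,0,0],
    [-0.2,0,0,0,0,0],
    [0,0,0,0,0,0],
  ],
)

```text
time: 20.9
position: [0.5317, -0.0191, 0.1769]
eef_rot: [[-0.991, -0.134, 0.002], [-0.134, 0.991, -0.001], [-0.002, -0.001, -1.0]]
force: [0.1, 0.1, -0.7]
gripper_width: 0.0352
```

Run:
```python
from h import *
s=st();rel(PB)
pic("wrist","w21",(220,180,420,400),3.5)
```

```text
t 20.90 p [ 0.5317 -0.0191  0.1769] yawx -172.32 zax [ 1.7e-03 -6.0e-04 -1.0e+00] F [ 0.11  0.13 -0.66] w 0.0352 j [-9.000e-01  2.920e+01 -1.000e-01  1.083e+02  1.000e-01  4.240e+01
  9.660e+01]
rack dx -0.0650 dy -0.0009 dz -0.0381 tool frame rel [ 0.0651 -0.0009  0.038 ]
```

View pics/w21.png

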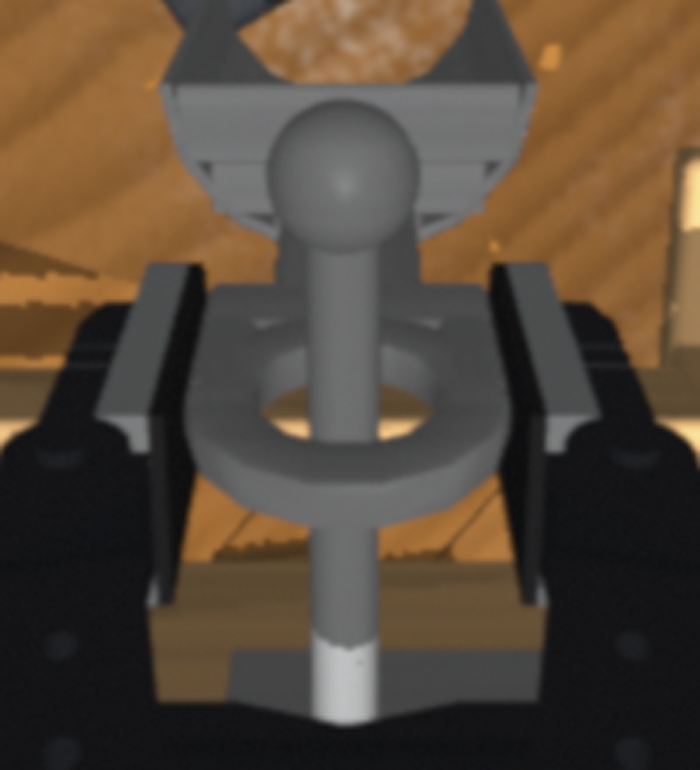

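send_rows(
  moves=[
    [0,0,0.12,0,0,0],
    [0,0,0.1,0,0,0],
  ],
)

```text
time: 21.15
position: [0.531, -0.0193, 0.1723]
eef_rot: [[-0.991, -0.133, 0.001], [-0.133, 0.991, -0.001], [-0.001, -0.001, -1.0]]
force: [0.8, 0.5, -1.6]
gripper_width: 0.0356
```

send_rows(
  moves=[
    [0,0,0.07,0,0,0],
    [0,0,0,0,0,0],
  ],
)

```text
time: 21.35
position: [0.5309, -0.0193, 0.171]
eef_rot: [[-0.991, -0.133, 0.001], [-0.133, 0.991, -0.001], [-0.001, -0.001, -1.0]]
force: [-0.5, 0.5, 1.8]
gripper_width: 0.0353
```

send_rows(
  moves=[
    [0,0,0,0,0,0],
    [0,0,0,0,0,0],
  ],
  hand=0.0,
)

```text
time: 21.55
position: [0.531, -0.0194, 0.1712]
eef_rot: [[-0.991, -0.133, 0.002], [-0.133, 0.991, -0.001], [-0.002, -0.001, -1.0]]
force: [-0.3, -0.2, -0.4]
gripper_width: 0.0428
```

send_rows(
  moves=[
    [0,0,0,0,0,0],
    [0,0,0,0,0,0],
    [0,0,0,0,0,0],
  ],
  hand=0.4,
)

```text
time: 21.85
position: [0.531, -0.0195, 0.1712]
eef_rot: [[-0.991, -0.133, 0.002], [-0.133, 0.991, -0.001], [-0.002, -0.001, -1.0]]
force: [-0.1, -0.5, 0.8]
gripper_width: 0.0595
```

Run:
```python
from h import *
s=st();rel(PB)
pic("wrist","w22",(170,140,470,400),2.5)
```

```text
t 21.85 p [ 0.531  -0.0195  0.1712] yawx -172.35 zax [ 1.8e-03 -8.0e-04 -1.0e+00] F [-0.09 -0.53  0.85] w 0.0595 j [-9.000e-01  2.960e+01 -1.000e-01  1.088e+02  2.000e-01  4.150e+01
  9.660e+01]
rack dx -0.0658 dy -0.0012 dz -0.0438 tool frame rel [ 0.0659 -0.0012  0.0436]
```

View pics/w22.png

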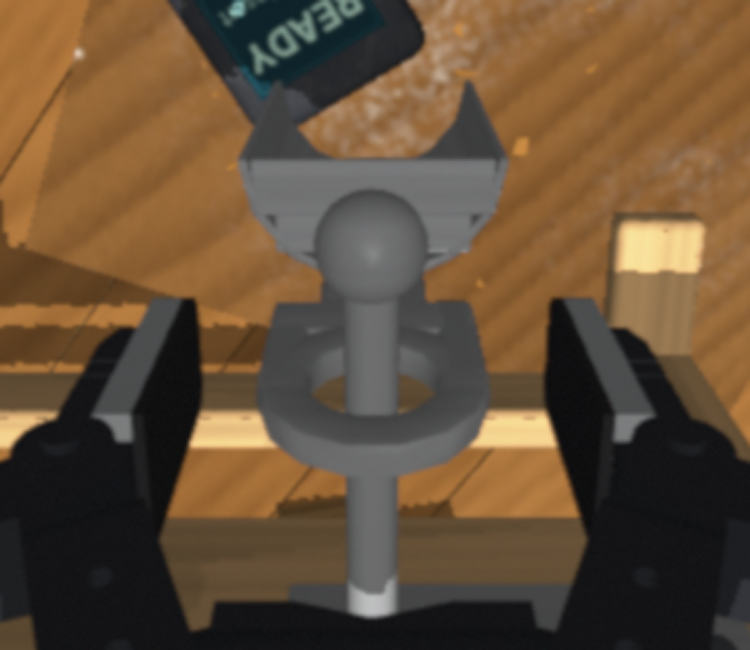

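send_rows(
  moves=[
    [0,0,-0.3,0,0,0],
    [0,0,-0.7,0,0,0],
    [0,0,-1,0,0,0],
    [0,0,-1,0,0,0],
    [0,0,-1,0,0,0],
    [0,0,-0.7,0,0,0],
  ],
)

```text
time: 22.5
position: [0.5292, -0.0194, 0.2683]
eef_rot: [[-0.991, -0.133, -0.003], [-0.133, 0.991, -0.001], [0.003, -0.0, -1.0]]
force: [0.5, -0.1, 0.1]
gripper_width: 0.06
```

Run:
```python
from h import *
s=st();rel(PA)
pic("wrist","w23",(170,140,470,400),2.5)
p=PA-.070*EX-.032*EY;p[2]=.26;plan(tool(187.7),p,13)
```

```text
t 22.50 p [ 0.5292 -0.0194  0.2683] yawx -172.34 zax [-3.1e-03 -8.0e-04 -1.0e+00] F [ 0.49 -0.12  0.09] w 0.0600 j [-1.000e+00  2.270e+01  1.000e-01  1.021e+02  0.000e+00  5.540e+01
  9.670e+01]
rack dx -0.0675 dy 0.1992 dz 0.0533 tool frame rel [ 0.0679  0.1991 -0.0531]
N 13 row [0.014, -0.888, 0.04, -0.001, 0.001, -0.001]
```

View pics/w23.png

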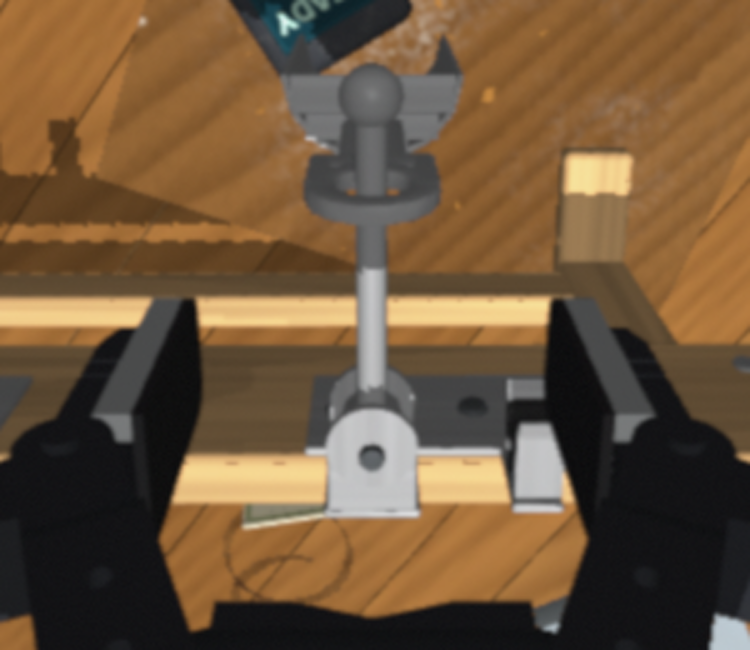

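send_rows(
  moves=[
    [0,-0.5,0,0,0,0],
    [0.02,-0.9,0,0,0,0],
    [0.02,-0.9,0,0,0,0],
    [0.02,-0.9,0,0,0,0],
    [0.02,-0.9,0,0,0,0],
    [0.02,-0.9,0,0,0,0],
    [0.02,-0.9,0.1,0,0,0],
    [0.02,-0.9,0.1,0,0,0],
    [0.02,-0.9,0.1,0,0,0],
    [0.02,-0.9,0.1,0,0,0],
    [0.02,-0.8,0.1,0,0,0],
    [0,-0.4,0,0,0,0],
  ],
  hand=-1,
)

```text
time: 23.75
position: [0.5476, -0.2291, 0.2519]
eef_rot: [[-0.991, -0.132, -0.012], [-0.132, 0.991, -0.001], [0.012, 0.0, -1.0]]
force: [-0.1, 0.2, -0.2]
gripper_width: -0.0001
```

Run:
```python
from h import *
s=st();rel(PA)
p=PA-.070*EX-.032*EY;p[2]=.25;plan(tool(187.7),p,2)
```

```text
t 23.75 p [ 0.5476 -0.2291  0.2519] yawx -172.44 zax [-0.0119 -0.0013 -0.9999] F [-0.1   0.25 -0.16] w -0.0001 j [ 18.4  29.5   2.2  93.2  -0.9  58.  118.4]
rack dx -0.0774 dy -0.0112 dz 0.0369 tool frame rel [ 0.0778 -0.0113 -0.0359]
N 2 row [-0.186, -0.521, 0.045, 0.002, -0.057, -0.012]
```

send_rows(
  moves=[
    [-0.15,-0.5,0,0,-0.06,-0.01],
    [-0.15,-0.45,0,0,-0.05,-0.01],
    [0,0,0,0,0,0],
  ],
)

```text
time: 24.05
position: [0.5563, -0.2496, 0.251]
eef_rot: [[-0.991, -0.133, -0.001], [-0.133, 0.991, 0.001], [0.0, 0.001, -1.0]]
force: [0.2, -0.1, -0.2]
gripper_width: -0.0002
```

Run:
```python
from h import *
s=st();rel(PA)
p=PA-.070*EX-.032*EY;p[2]=.19;plan(tool(187.7),p,3)
pic("wrist","w24",(170,140,470,400),2.5)
```

```text
t 24.05 p [ 0.5563 -0.2496  0.251 ] yawx -172.38 zax [-6.e-04  6.e-04 -1.e+00] F [ 0.17 -0.14 -0.21] w -0.0002 j [ 20.2  30.6   2.1  91.2  -1.3  58.3 120.3]
rack dx -0.0715 dy -0.0326 dz 0.0360 tool frame rel [ 0.0714 -0.0327 -0.036 ]
N 3 row [-0.025, 0.009, 1.017, 0.002, -0.002, -0.005]
```

View pics/w24.png

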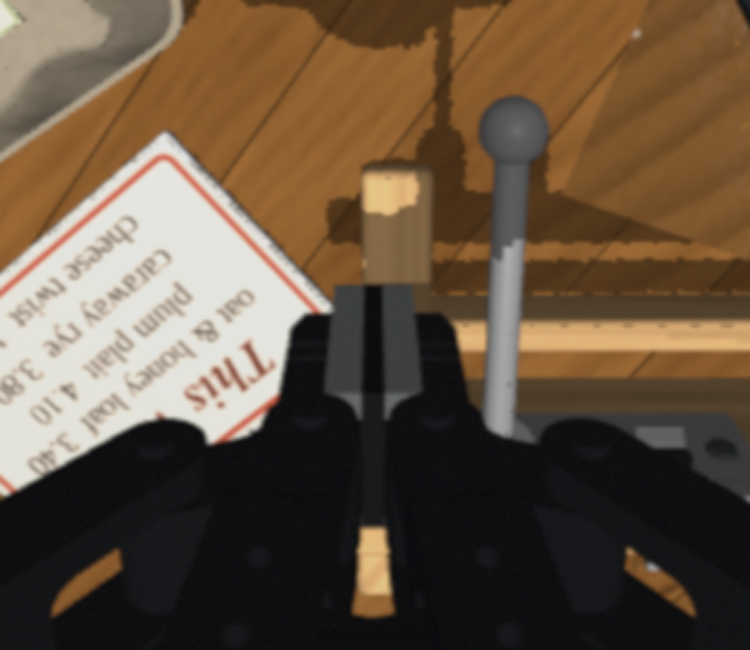

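send_rows(
  moves=[
    [0,0,0.6,0,0,0],
    [0,0,0.8,0,0,0],
    [0,0,0.6,0,0,0],
    [0,0,0.3,0,0,0],
    [0,0,0,0,0,0],
  ],
)

```text
time: 24.6
position: [0.5566, -0.2444, 0.2016]
eef_rot: [[-0.99, -0.138, -0.001], [-0.138, 0.99, 0.004], [0.0, 0.004, -1.0]]
force: [-0.3, -0.1, 0.1]
gripper_width: -0.0001
```

Run:
```python
from h import *
s=st();rel(PA)
p=PA-.070*EX-.022*EY;p[2]=.19;plan(tool(187.7),p,1)
```

```text
t 24.60 p [ 0.5566 -0.2444  0.2016] yawx -172.05 zax [-0.001   0.0039 -1.    ] F [-0.27 -0.12  0.14] w -0.0001 j [ 20.1  33.4   1.7  94.8  -1.4  52.  120.3]
rack dx -0.0705 dy -0.0275 dz -0.0134 tool frame rel [ 0.0706 -0.0272  0.0133]
N 1 row [-0.028, 0.27, 0.583, 0.038, -0.005, 0.041]
```

send_rows(
  moves=[
    [0,-0.02,0.35,0.03,0,0.03],
    [0,0,0.2,0,0,0],
    [0,0.15,0,0,0,0],
    [0,0.15,0,0,0,0],
  ],
)

```text
time: 25.0
position: [0.5564, -0.2387, 0.1904]
eef_rot: [[-0.991, -0.135, 0.001], [-0.135, 0.991, -0.0], [-0.001, -0.0, -1.0]]
force: [-0.5, 0.2, -0.4]
gripper_width: -0.0
```

Run:
```python
from h import *
s=st();rel(PA)
```

```text
t 25.00 p [ 0.5564 -0.2387  0.1904] yawx -172.26 zax [ 7.e-04 -1.e-04 -1.e+00] F [-0.51  0.23 -0.44] w -0.0000 j [ 19.4  33.8   1.8  96.1  -1.3  50.1 119.5]
rack dx -0.0700 dy -0.0218 dz -0.0246 tool frame rel [ 0.07   -0.0218  0.0246]
```

send_rows(
  moves=[
    [0.0,0.35,0,0,0,0.4],
    [0.0,0.32,0,0,0,0.7],
    [0.0,0.3,0,0,0,0.8],
    [0.0,0.3,0,0,0,0.8],
    [0.0,0.3,0,0,0,0.8],
    [0.0,0.3,0,0,0,0.8],
    [0.0,0.3,0,0,0,0.8],
  ],
)

```text
time: 25.7
position: [0.5573, -0.1977, 0.1928]
eef_rot: [[-0.912, 0.41, 0.001], [0.41, 0.912, -0.005], [-0.002, -0.004, -1.0]]
force: [-0.5, -1.0, 0.4]
gripper_width: -0.0002
```

Run:
```python
from h import *
s=st();rel(PA);pic("wrist","w25",(120,60,520,400),2)
```

```text
t 25.70 p [ 0.5573 -0.1977  0.1928] yawx 155.79 zax [ 6.0e-04 -4.7e-03 -1.0e+00] F [-0.52 -1.    0.37] w -0.0002 j [ 9.6 32.9 11.1 98.5 -7.6 49.2 89.7]
rack dx -0.0635 dy 0.0187 dz -0.0222 tool frame rel [ 0.0639 -0.0176  0.0221]
```

View pics/w25.png

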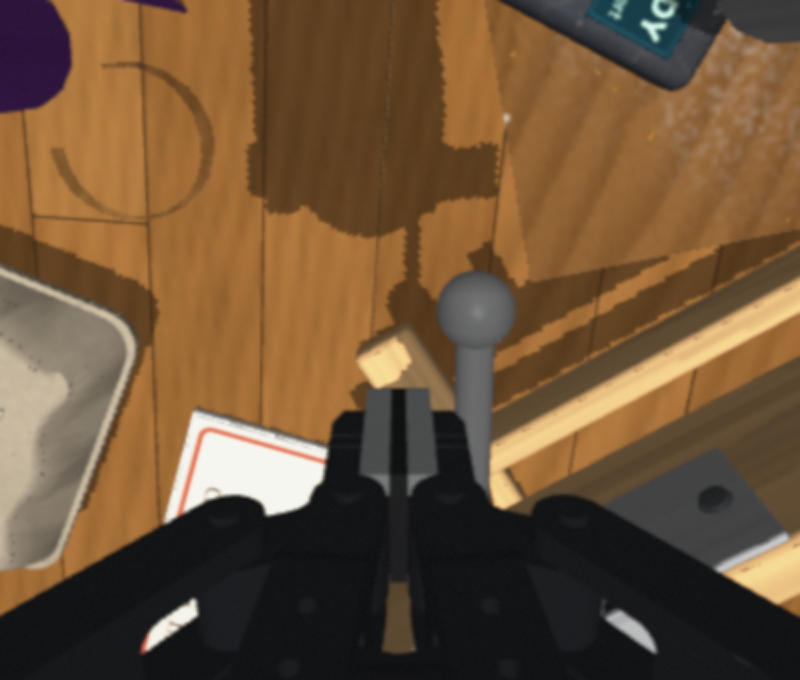

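send_rows(
  moves=[
    [0.12,0.32,0.03,0,0,0.85],
    [0.12,0.32,0.03,0,0,0.85],
    [0.12,0.32,0.02,0,0,0.85],
    [0.1,0.32,0.02,0,0,0.85],
    [0.1,0.32,0,0,0,0.85],
  ],
)

```text
time: 26.25
position: [0.5685, -0.1671, 0.1934]
eef_rot: [[-0.637, 0.771, 0.007], [0.771, 0.637, -0.01], [-0.012, -0.0, -1.0]]
force: [-0.3, -1.3, -1.1]
gripper_width: -0.0004
```

Run:
```python
from h import *
s=st();rel(PA)
```

```text
t 26.25 p [ 0.5685 -0.1671  0.1934] yawx 129.55 zax [ 0.0075 -0.0097 -0.9999] F [-0.27 -1.3  -1.08] w -0.0004 j [  1.5  33.5  18.8  98.8 -13.   49.2  65.4]
rack dx -0.0484 dy 0.0476 dz -0.0216 tool frame rel [ 0.0662 -0.016   0.0208]
```

send_rows(
  moves=[
    [0.12,0.31,0.06,0,0.04,0.85],
    [0.12,0.31,0.06,0,0.04,0.85],
    [0.12,0.31,0.05,0,0.04,0.85],
  ],
)

```text
time: 26.55
position: [0.5808, -0.1518, 0.1919]
eef_rot: [[-0.405, 0.914, 0.004], [0.914, 0.405, -0.001], [-0.003, 0.003, -1.0]]
force: [-1.8, -1.7, 1.0]
gripper_width: 0.0
```

Run:
```python
from h import *
s=st();rel(PA);plan(tool(97.7),s["position"],1)
pic("wrist","w26",(120,60,520,400),2)
```

```text
t 26.55 p [ 0.5808 -0.1518  0.1919] yawx 113.86 zax [ 0.0042 -0.0013 -1.    ] F [-1.78 -1.66  1.  ] w 0.0000 j [ -2.3  35.   23.   97.4 -16.8  50.8  51.5]
rack dx -0.0342 dy 0.0611 dz -0.0231 tool frame rel [ 0.0682 -0.0159  0.0228]
N 1 row [-0.0, 0.0, 0.0, 0.035, 0.023, 2.694]
```

View pics/w26.png

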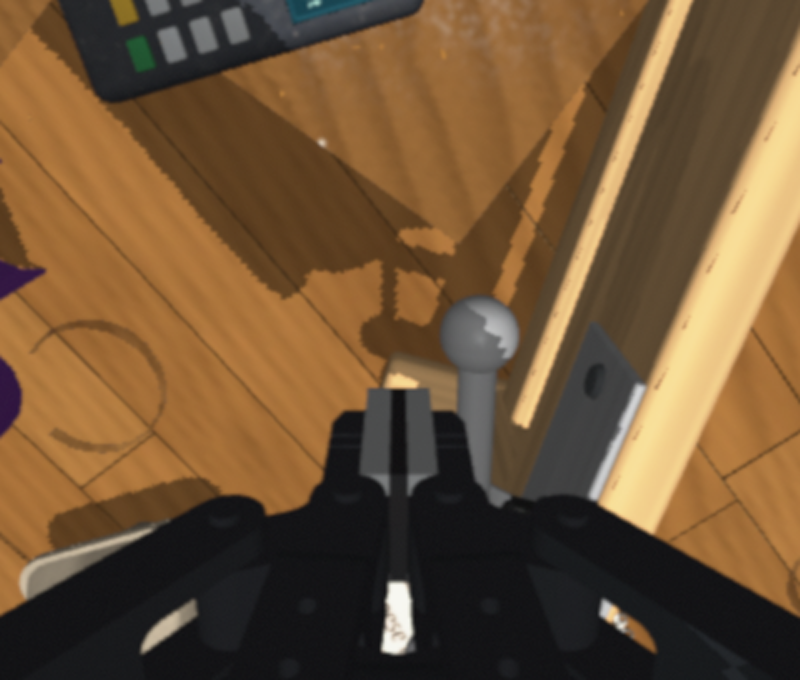

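send_rows(
  moves=[
    [0.14,0.31,0.06,0.02,0.01,0.8],
  ],
)

```text
time: 26.7
position: [0.5859, -0.1466, 0.1911]
eef_rot: [[-0.325, 0.946, 0.002], [0.946, 0.325, -0.001], [-0.002, 0.002, -1.0]]
force: [-0.5, -1.7, 1.8]
gripper_width: 0.0
```

send_rows(
  moves=[
    [0.05,0.25,0.03,0.01,0.01,0.6],
  ],
)

```text
time: 26.8
position: [0.5885, -0.1447, 0.1908]
eef_rot: [[-0.264, 0.964, -0.002], [0.964, 0.264, -0.001], [-0.001, -0.002, -1.0]]
force: [-8.0, -1.1, 7.2]
gripper_width: -0.0003
```

Run:
```python
from h import *
s=st();rel(PA);plan(tool(97.7),s["position"],1)
```

```text
t 26.80 p [ 0.5885 -0.1447  0.1908] yawx 105.33 zax [-0.0021 -0.0011 -1.    ] F [-8.03 -1.06  7.2 ] w -0.0003 j [ -4.5  36.1  25.5  96.2 -18.6  52.   43.7]
rack dx -0.0255 dy 0.0670 dz -0.0242 tool frame rel [ 0.0699 -0.0164  0.0242]
N 1 row [0.0, -0.0, 0.0, -0.022, 0.006, 1.272]
```

send_rows(
  moves=[
    [0,0.2,-0.04,-0.06,0,0.2],
  ],
)

```text
time: 26.9
position: [0.5895, -0.144, 0.1913]
eef_rot: [[-0.245, 0.969, -0.002], [0.969, 0.245, 0.001], [0.001, -0.002, -1.0]]
force: [-7.5, -1.6, -1.6]
gripper_width: 0.0002
```

send_rows(
  moves=[
    [0,0.23,-0.02,-0.08,0,0.2],
  ],
)

```text
time: 27.0
position: [0.5901, -0.1435, 0.191]
eef_rot: [[-0.226, 0.974, -0.001], [0.974, 0.226, 0.003], [0.003, -0.0, -1.0]]
force: [-7.3, -2.0, 2.1]
gripper_width: -0.0003
```

send_rows(
  moves=[
    [0,0.25,-0.02,-0.1,0,0.2],
  ],
)

```text
time: 27.1
position: [0.5911, -0.1429, 0.1909]
eef_rot: [[-0.207, 0.978, 0.002], [0.978, 0.207, 0.006], [0.005, 0.003, -1.0]]
force: [-8.1, -0.5, 3.9]
gripper_width: 0.0
```

Run:
```python
from h import *
s=st();rel(PA);plan(tool(97.7),s["position"],1)
```

```text
t 27.10 p [ 0.5911 -0.1429  0.1909] yawx 101.96 zax [ 0.0019  0.0059 -1.    ] F [-8.15 -0.54  3.91] w 0.0000 j [ -4.8  36.3  26.1  96.  -19.7  52.2  41.2]
rack dx -0.0227 dy 0.0684 dz -0.0241 tool frame rel [ 0.0698 -0.0176  0.0244]
N 1 row [0.0, 0.0, 0.0, 0.028, -0.053, 0.711]
```

send_rows(
  moves=[
    [0,0.28,-0.02,-0.05,-0.04,0.15],
  ],
)

```text
time: 27.2
position: [0.5923, -0.1425, 0.1909]
eef_rot: [[-0.193, 0.981, 0.0], [0.981, 0.193, 0.004], [0.004, 0.001, -1.0]]
force: [-8.9, -0.8, 4.3]
gripper_width: -0.0001
```

send_rows(
  moves=[
    [0,0.3,-0.02,-0.08,-0.02,0.15],
  ],
)

```text
time: 27.3
position: [0.5941, -0.1418, 0.1909]
eef_rot: [[-0.179, 0.984, 0.001], [0.984, 0.179, 0.004], [0.004, 0.002, -1.0]]
force: [-8.4, -0.4, 3.8]
gripper_width: -0.0002
```

send_rows(
  moves=[
    [0,0.3,-0.02,-0.08,-0.02,0.15],
  ],
)

```text
time: 27.4
position: [0.5957, -0.1412, 0.1909]
eef_rot: [[-0.165, 0.986, 0.002], [0.986, 0.165, 0.005], [0.004, 0.003, -1.0]]
force: [-9.3, -0.5, 3.2]
gripper_width: 0.0002
```

Run:
```python
from h import *
s=st();rel(PA);plan(tool(97.7),s["position"],1)
```

```text
t 27.40 p [ 0.5957 -0.1412  0.1909] yawx 99.48 zax [ 0.002   0.0049 -1.    ] F [-9.28 -0.52  3.23] w 0.0002 j [ -5.4  36.8  26.9  95.4 -20.3  52.7  38.8]
rack dx -0.0179 dy 0.0695 dz -0.0241 tool frame rel [ 0.0699 -0.0158  0.0244]
N 1 row [0.0, -0.0, -0.0, 0.026, -0.043, 0.297]
```

send_rows(
  moves=[
    [0,0.28,-0.02,-0.04,-0.03,0.15],
  ],
)

```text
time: 27.5
position: [0.597, -0.1408, 0.191]
eef_rot: [[-0.15, 0.989, -0.001], [0.989, 0.15, 0.004], [0.004, -0.001, -1.0]]
force: [-9.5, -0.4, 4.7]
gripper_width: -0.0
```

send_rows(
  moves=[
    [0,0.28,-0.02,-0.06,-0.02,0.1],
  ],
)

```text
time: 27.6
position: [0.5975, -0.1406, 0.1909]
eef_rot: [[-0.141, 0.99, -0.004], [0.99, 0.141, 0.004], [0.004, -0.004, -1.0]]
force: [-12.3, -0.8, 5.9]
gripper_width: 0.0003
```

Run:
```python
from h import *
s=st();rel(PA);plan(tool(97.7),s["position"],1)
```

```text
t 27.60 p [ 0.5975 -0.1406  0.1909] yawx 98.13 zax [-0.0041  0.0037 -1.    ] F [-12.26  -0.79   5.86] w 0.0003 j [ -5.7  37.2  27.3  94.8 -20.4  53.3  37.4]
rack dx -0.0161 dy 0.0699 dz -0.0241 tool frame rel [ 0.0699 -0.0155  0.0244]
N 1 row [0.0, 0.0, 0.0, -0.034, -0.04, 0.072]
```

send_rows(
  moves=[
    [0,0.22,-0.05,-0.06,-0.02,0.05],
  ],
)

```text
time: 27.7
position: [0.5972, -0.1405, 0.1912]
eef_rot: [[-0.138, 0.99, -0.006], [0.99, 0.138, 0.004], [0.004, -0.006, -1.0]]
force: [-8.3, -1.3, -0.3]
gripper_width: -0.0002
```

send_rows(
  moves=[
    [0,0.25,-0.03,-0.08,0,0.03],
  ],
)

```text
time: 27.8
position: [0.5973, -0.1405, 0.1911]
eef_rot: [[-0.136, 0.991, -0.007], [0.991, 0.136, 0.006], [0.007, -0.006, -1.0]]
force: [-9.9, -1.4, 2.8]
gripper_width: 0.0002
```

Run:
```python
from h import *
s=st();rel(PA);plan(tool(97.7),s["position"],1)
```

```text
t 27.80 p [ 0.5973 -0.1405  0.1911] yawx 97.84 zax [-0.0073  0.0056 -1.    ] F [-9.86 -1.39  2.75] w 0.0002 j [ -5.7  37.2  27.4  94.6 -20.5  53.7  37.2]
rack dx -0.0163 dy 0.0700 dz -0.0239 tool frame rel [ 0.0699 -0.0159  0.0245]
N 1 row [-0.0, 0.0, 0.0, -0.061, -0.062, 0.024]
```

send_rows(
  moves=[
    [0,0.31,-0.03,-0.1,-0.03,0],
  ],
)

```text
time: 27.9
position: [0.5974, -0.1405, 0.1909]
eef_rot: [[-0.138, 0.99, -0.008], [0.99, 0.138, 0.005], [0.006, -0.007, -1.0]]
force: [-13.8, -1.1, 7.3]
gripper_width: 0.0001
```

Run:
```python
from h import *
s=st();rel(PA)
```

```text
t 27.90 p [ 0.5974 -0.1405  0.1909] yawx 97.93 zax [-0.0078  0.0053 -1.    ] F [-13.84  -1.11   7.29] w 0.0001 j [ -5.7  37.3  27.4  94.6 -20.4  53.7  37.2]
rack dx -0.0161 dy 0.0700 dz -0.0241 tool frame rel [ 0.0699 -0.0157  0.0247]
```

send_rows(
  moves=[
    [0,-0.3,0,0,0,0],
    [0,-0.6,0,0,0,0],
    [0,-0.5,-0.4,0,0,0],
    [0,0,-1,0,0,0],
    [-0.5,0,-1,0,0,0],
    [-1,0,-1,0,0,0],
    [-1,0,-1,0,0,0],
    [-1,-0.3,-1,0,0,0],
    [-1,-0.3,-0.5,0,0,0],
    [0,0,0,0,0,0],
  ],
)

```text
time: 28.9
position: [0.5699, -0.2386, 0.3187]
eef_rot: [[-0.159, 0.987, -0.0], [0.987, 0.159, 0.005], [0.005, 0.0, -1.0]]
force: [-0.6, 0.1, -1.0]
gripper_width: -0.0001
```

Run:
```python
from h import *
s=st();rel(PA)
pic("wrist","w27");pic("scene","s27",(275,120,445,260),4.5)
```

```text
t 28.90 p [ 0.5699 -0.2386  0.3187] yawx 99.14 zax [-5.0e-04  5.1e-03 -1.0e+00] F [-0.56  0.09 -0.98] w -0.0001 j [  2.3  30.7  30.2  84.6 -16.2  69.2  44. ]
rack dx -0.0565 dy -0.0235 dz 0.1037 tool frame rel [-0.0216 -0.0571 -0.1038]
```

View pics/w27.png

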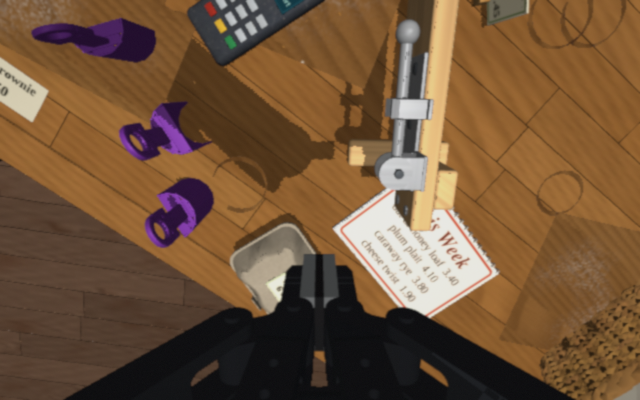

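View pics/s27.png

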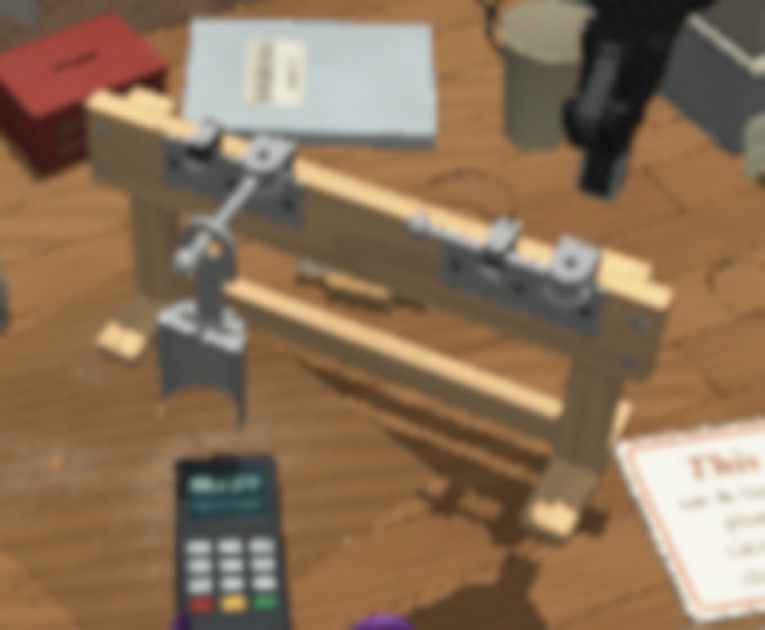

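Run:
```python
import cv2
a=cv2.imread("pics/w27_full.png")[10:200,360:460];cv2.imwrite("pics/w27c.png",cv2.resize(a,None,fx=3.1,fy=3.1,interpolation=cv2.INTER_CUBIC))
```

```text
(no output)
```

View pics/w27c.png

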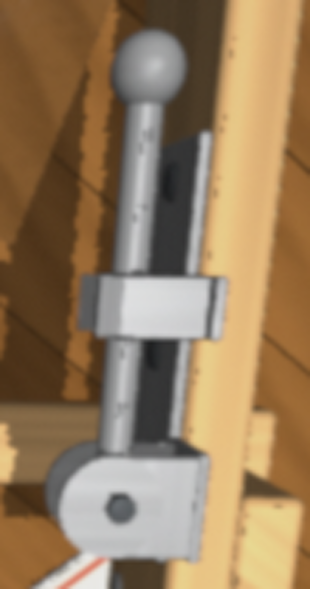

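Run:
```python
from h import *
c=dict(np.load("w27_c.npz"))
f=lambda u,v:(u/3.1+360-.4,v/3.1+10-.4)
pin=onz(c,f(121,508),.230);ball=onz(c,f(149,67),.215);r1=onz(c,f(165,585),.2);r2=onz(c,f(222,5),.2)
yaw=lambda v:np.degrees(np.arctan2(-v[0],v[1]))
n=(r2-r1)[:2];n/=np.linalg.norm(n);nn=np.array([n[1],-n[0]])
print(pin,ball,np.linalg.norm((ball-pin)[:2]),"rod",yaw(ball-pin),"rail",yaw(r2-r1))
print((r1-pin)[:2]@nn,(r1-ball)[:2]@nn)
```

```text
[ 0.62281903 -0.20729397  0.23      ] [ 0.61091768 -0.11426316  0.215     ] 0.0937889893314228 rod 7.2901999648007845 rail 8.219544629032937
0.02013867355242754 0.01861747119453848
```

Run:
```python
from h import *
st();print(ctrl.sign_off())
```

```text
t 29.00 p [ 0.5705 -0.2341  0.3167] yawx 99.34 zax [-0.0028  0.0096 -1.    ] F [0.29 0.48 0.25] w -0.0002 j [  2.2  30.8  30.   84.7 -16.3  69.2  43.9]
the job is handed in; nothing more can be done
None
```

The scoop now hangs on the left hook (hook_b), and the emptied right hook (hook_a) is folded back into its clip. I handed the job in at 29 s of the 72 s allowed; sign-off reports no verdict.

- **Swinging hook_b out:** I levered it out of its clip with shut fingertips at 8 to 10 N. It then swung to its stop, where about 7 N gave no further movement.
- **Moving the scoop:** I gripped the eye by its sides, drew it off over hook_a's ball and threaded it onto hook_b without feeling any contact. I lowered it and let go about 30 mm behind the ball. The wrist picture taken after the fingers pulled away shows it hanging there, with hook_b's rod straight out to within about 0.3°.
- **Folding hook_a home:** I pressed it through its clip at 8 to 10 N, then to 13.8 N along the push (about 15.7 N in all, under the 18 N limit). It stopped moving there.
- **Last checks:** In the last wrist picture hook_a's rod lies at 7.3°, against 7.4° for hook_b's when it was folded at the start, so it should be home. The rail edge reads 8.2° in the same picture (8.1° in the earlier one), about 0.9° off the rod, which I put down to measuring error. The last scene picture shows the scoop hanging free and the card reader apparently undisturbed. I did not measure the bystanders' positions, and the robot was clear of everything.

**Disagreement with the description:** the shut fingertips are about 16 to 20 mm behind the reported tool point, not 19 mm ahead of it as stated. Two cameras showed this, and touching the rail at 5 N confirmed it, so I used the measured offset throughout.

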